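# Put the marbling colours and rake away by kind

## Task

Clear up after a marbling session: stand the two dropper bottles with red bulbs and red rings (colours mixed with gall) in the red caddy and the two with black bulbs and no ring (plain colours) in the black caddy, one bottle to a pocket, and lay the pin rake in its wooden rest, pins up, between the pegs and centred across both blocks. Keep the bottles upright all the time so that they do not leak, and leave the ramekin of ink and the timer where they stand.

Things in the scene. Friction and masses are not known exactly. Their poses are not given: they have to be found in the camera images.
- dropper_1: amber dropper bottle with a black rubber bulb, no ring, paper label with a blue patch; 92 mm tall, upright, loose, 45 g. Body 33 mm across up to 41 mm height (collides as a 29 mm square); above it neck, collar and bulb, up to 90 mm, collide as a 14 mm square post: grip that from above, best square to the x and y axes. Origin: centre of its underside; z up.
- dropper_2: amber dropper bottle with a red rubber bulb, a flat bright red marking ring on its shoulder, paper label with a red patch; 96 mm tall, upright, loose, 45 g. Body 33 mm across up to 44 mm height (collides as a 29 mm square); above it neck, collar and bulb, up to 94 mm, collide as a 14 mm square post: grip that from above, best square to the x and y axes. Origin: centre of its underside; z up.
- dropper_3: amber dropper bottle with a black rubber bulb, no ring, paper label with a yellow patch; 92 mm tall, upright, loose, 45 g. Body 33 mm across up to 41 mm height (collides as a 29 mm square); above it neck, collar and bulb, up to 90 mm, collide as a 14 mm square post: grip that from above, best square to the x and y axes. Origin: centre of its underside; z up.
- dropper_4: amber dropper bottle with a red rubber bulb, a flat bright red marking ring on its shoulder, paper label with a black patch; 96 mm tall, upright, loose, 45 g. Body 33 mm across up to 44 mm height (collides as a 29 mm square); above it neck, collar and bulb, up to 94 mm, collide as a 14 mm square post: grip that from above, best square to the x and y axes. Origin: centre of its underside; z up.
- marbling_rake: marbling rake: a wooden bar 19 mm (x) by 160 mm long (y) by 12 mm high with a row of thin steel pins standing up from it to 38 mm, loose, 50 g nominal, lying flat with its pins up. Grip the bar across its 19 mm at the middle of its length; the pins go up between the fingers. Origin: centre of its underside; z up, along the pins.
- red_caddy: fixed two-pocket bottle caddy, red enamelled walls, cork floor, for the two bottles with red bulbs. 62 mm (x) by 120 mm (y), wall tops 39 mm above the bench, walls and divider 5 mm thick. Two square pockets, 52 mm clear each way, side by side along y with centres at x = 0, y = +29 mm and y = -29 mm; pocket floor 9.5 mm above the bench. Origin: centre of its underside, on the bench; z up.
- black_caddy: fixed two-pocket bottle caddy, black enamelled walls, cork floor, for the two bottles with black bulbs. 62 mm (x) by 120 mm (y), wall tops 39 mm above the bench, walls and divider 5 mm thick. Two square pockets, 52 mm clear each way, side by side along y with centres at x = 0, y = +29 mm and y = -29 mm; pocket floor 9.5 mm above the bench. Origin: centre of its underside, on the bench; z up.
- rake_rest: fixed wooden rest for the rake: board 64 (x) by 150 (y) by 8 mm, two cross blocks 14 mm thick at y = +55 and -55 mm, tops 22 mm above the bench, each with two upright 11 mm dowel pegs (tops at 46 mm) with 36 mm clear between them along x. The rake lies on both block tops between the pegs, length along y, either way round, ends sticking out. Origin: centre of its underside; z up.
- ramekin: small white ramekin of brown ink, 67 mm wide, 40 mm tall, loose; a bystander to be left alone. Origin: centre of its underside.
- bench_timer: round cream wind-up timer with a red grip on its dial, 62 mm wide, 38 mm tall, loose; a bystander to be left alone. Origin: centre of its underside.
There are look-alikes about, which are no part of the job. Leave any turquoise look-alike of the dropper_2 alone.

How it is judged (in metres and radians):
At the end, for the whole second after the job is handed in: Red-bulb bottles stand in pockets of the red caddy, black-bulb ones of the black caddy (within 14 mm of a pocket centre, upright within 0.12 rad); the rake lies pins up on both blocks of its rest, within 12 mm of the middle between the pegs, 20 mm lengthwise and 0.2 rad; all at rest (x of dropper_1 in the frame of black_caddy between -0.014 and 0.014 m and z of dropper_1 in the frame of black_caddy between 0.004 and 0.015 m and (y of dropper_1 in the frame of black_caddy between 0.015 and 0.043 m or y of dropper_1 in the frame of black_caddy between -0.043 and -0.015 m) and angle between each of dropper_1, dropper_3, dropper_2, dropper_4, marbling_rake's own z axis and vertical below 0.12 rad and linear speed of each of dropper_1, dropper_3, dropper_2, dropper_4, marbling_rake below 0.02 m/s and x of dropper_3 in the frame of black_caddy between -0.014 and 0.014 m and z of dropper_3 in the frame of black_caddy between 0.004 and 0.015 m and (y of dropper_3 in the frame of black_caddy between 0.015 and 0.043 m or y of dropper_3 in the frame of black_caddy between -0.043 and -0.015 m) and x of dropper_2 in the frame of red_caddy between -0.014 and 0.014 m and z of dropper_2 in the frame of red_caddy between 0.004 and 0.015 m and (y of dropper_2 in the frame of red_caddy between 0.015 and 0.043 m or y of dropper_2 in the frame of red_caddy between -0.043 and -0.015 m) and x of dropper_4 in the frame of red_caddy between -0.014 and 0.014 m and z of dropper_4 in the frame of red_caddy between 0.004 and 0.015 m and (y of dropper_4 in the frame of red_caddy between 0.015 and 0.043 m or y of dropper_4 in the frame of red_caddy between -0.043 and -0.015 m) and x of marbling_rake in the frame of rake_rest between -0.012 and 0.012 m and y of marbling_rake in the frame of rake_rest between -0.02 and 0.02 m and z of marbling_rake in the frame of rake_rest between 0.017 and 0.027 m and angle between the y axis of marbling_rake and the y axis of rake_rest, either way round below 0.2 rad); the robot touches nothing.
It fails at once if a dropper bottle is tipped by more than 0.7 rad (angle between any of dropper_1, dropper_2, dropper_3, dropper_4's own z axis and vertical above 0.7 rad).
It fails at once if the ramekin or the timer is moved by more than 25 mm (distance of any of ramekin, bench_timer from where it was at the start of the episode above 0.025 m).
It also fails if it takes over 125 s, if anything falls off the work surface, if the arm or the gripper's body presses on something with over 40 N, if the wrist force passes 120 N, or if a joint passes its speed limit or range.

## Robot

A 6-joint arm with a two-finger parallel gripper is mounted at the origin on a cart in front of the work surface, level with it; the furniture and walls round the work are solid. World frame = base frame: x ahead of the robot, y to its left, z up, the work surface at z = 0. Lengths are in m, angles in degrees, forces in N, time in s.
With the tool pointing down it reaches from about 0.25 to 0.775 m from the base axis. Payload 8.9 kg.
Tool frame: the origin (TCP) lies at the very end of the fingers, on their centre line; the grasp point (between the pads) lies 19 mm behind it; y points along the fingers, z is the direction in which the jaws open and shut, and the axes are right-handed (so a half turn about y gives the same grasp; the last joint's range is limited). The gripper opens to 85 mm and grips with 20 to 120 N. Pads are 22 mm wide; open, the fingers measure 114 mm over their backs; the gripper's body (76 mm by 85 mm) begins 54 mm behind the grasp point. The pads swing forward as they close: fully open they stand 13 mm farther back than shut.
Start: joints at [-71.465, 16.656, -8.789, 64.555, 0, 82.019], TCP at [0.234, -0.47, 0.231] pointing down, gripper open.
Joint ranges: [-144.48, 144.48], [-52.06, 99.96], [-74.48, 78.29], [-112.23, 115.85], [-86.99, 84.42], [-180, 180]. Speed limits (degrees/s): [127.2, 127.2, 159.86, 180, 180, 180].

## Interface

Orientations are given as a 3x3 rotation matrix whose columns are the frame's x, y, z axes.
In Python, from cell import * gives the robot as it stands.
- The arm moves only by the shell command python3 -m jog 'ROWS' [FORCE]. ROWS is JSON, a list of rows, each a list of 7 numbers: the shift along the world's x, y, z as a fraction of full scale, then the turn, a rotation vector about the world's x, y, z as a fraction of full scale, then the closure, from -1 (fully open) to 1 (shut), so that 0 is half open. A call has 1 to 10 rows; each row is the pose to reach, as a shift and turn from the pose commanded when the call began, turning the shorter way round; what a row does not reach only later rows make up. Full scale, the value 1, is 50 cm for a shift and 180 degrees for a turn. A row lasts 1/12 s, in which the tool goes at most 41.7 mm and 7.16 degrees, less where a joint would pass 70% of its speed; a pose out of reach is approached as far as the arm can. A call with a number of a shift or a turn outside -1 to 1 is refused whole. A call with a gripper value outside its range is refused whole. The fingers move at their own pace and stop on an object; FORCE is the grip in N (left out, the last holds). Time passes only in rows, so rows that repeat a pose let the fingers close. It gives the time, the measured TCP pose, the force and the opening at its end, in the units of the state.
- get_obs(): the state, without advancing time (a new reading comes with each control period).
- grab_frame(name): name is "scene" or "top" or "wrist"; returns a dict with "frame" (384x512x3 uint8, red, green, blue), "camera_matrix" (3x3 intrinsics, pixels), "T" (4x4, takes a point from camera to world coordinates); the wrist camera has in their place "tool_from_camera" (4x4, takes a point from camera to tool coordinates, whose origin is the TCP and whose axes are the tool frame's). Camera axes: x right, y up, looking along -z (the intrinsics and any distortion apply to the point x, -y, -z); pixel columns grow to the right and rows downward; lengths in m; the calibration is good to about 2 mm. A picture is of the moment at which its call begins: read the wrist's pose just before it. There is no depth.
- close_job(): hands the job in, once; it reports no verdict.
The state is a dict: "time": time; "qpos": joint angles; "joint_velocities": joint speeds; "joint_torque": joint torques, N m; "ee_pos": TCP position; "orientation": TCP orientation; "contact_force": force on the tool from outside, world axes, zero at the start; "moment": the same for the moment, N m; "opening": finger opening in m.
Only numpy, scipy, OpenCV 4.12 (cv2) and the standard library are available. Lean on these libraries where they do the work, as an engineer would, in place of code of your own. Each camera call takes 0.05 s, during which the arm holds its last target.

## Working session

There is one attempt and no reset: what is moved stays moved. The work goes in short steps, Python scripts to look and compute and a shell command to move; the robot and the scene stay as the last step left them, time stands still between calls to the robot, and variables do not carry over. Pictures are saved under pics/ and viewed, and the job is handed in when it is done.

```bash
mkdir -p pics; ls; python3 - <<'E'
from cell import *
import cv2,numpy as np
print(get_obs())
for n in ["scene","top","wrist"]:
    g=grab_frame(n); cv2.imwrite(f"pics/{n}0.png",g["frame"][:,:,::-1])
    print(n,g["camera_matrix"],g.get("T",g.get("tool_from_camera")),[k for k in g])
E
```

```text
pics
{'time': 0.0, 'qpos': array([-7.14654710e+01,  1.66889711e+01, -8.82918491e+00,  6.45548679e+01,
       -1.07523485e-03,  8.20187281e+01]), 'joint_velocities': array([0.14121819, 0.02211543, 0.09412946, 0.08266886, 0.08327993,
       0.02870179]), 'joint_torque': array([-1.16992574e-03, -5.37147081e+01,  3.31371653e+01,  1.59191969e-02,
       -1.95865118e-04,  5.69632533e-06]), 'ee_pos': array([ 0.2342461 , -0.46937269,  0.23074419]), 'orientation': array([[-8.94811304e-01, -4.22928568e-04,  4.46444342e-01],
       [-4.46444514e-01,  1.20243652e-03, -8.94810511e-01],
       [-1.58380051e-04, -9.99999188e-01, -1.26476793e-03]]), 'contact_force': array([-0.04060215,  0.77289942, -0.14310206]), 'moment': array([-0.05318914,  0.02278267, -0.01489106]), 'opening': 0.08570079318433556}
scene [[367.73409754   0.         258.98677544]
 [  0.         367.73409754 194.34265347]
 [  0.           0.           1.        ]] [[-0.56663227  0.32183867 -0.75851681 -0.54247466]
 [-0.82364769 -0.24701429  0.51047861  0.78308308]
 [-0.02307273  0.91400427  0.40504795  0.63449223]
 [ 0.          0.
[... 183 characters left out ...]
  1.        ]] [[ 0.03740139  0.97406392 -0.22316052  0.33269839]
 [-0.99928079  0.0378526  -0.00225682  0.05440519]
 [ 0.00624892  0.22308443  0.9747791   1.19324897]
 [ 0.          0.          0.          1.        ]] ['frame', 'camera_matrix', 'T']
wrist [[321.80470518   0.         256.22729596]
 [  0.         321.80470518 192.72284361]
 [  0.           0.           1.        ]] [[ 8.64474247e-04 -9.59479575e-01 -2.81776857e-01 -7.13011630e-02]
 [-8.51295689e-04  2.81776154e-01 -9.59479794e-01 -1.43111696e-01]
 [ 9.99999264e-01  1.06932100e-03 -5.73212598e-04  9.44349545e-04]
 [ 0.00000000e+00  0.00000000e+00  0.00000000e+00  1.00000000e+00]] ['frame', 'camera_matrix', 'tool_from_camera']
```

View pics/top0.png

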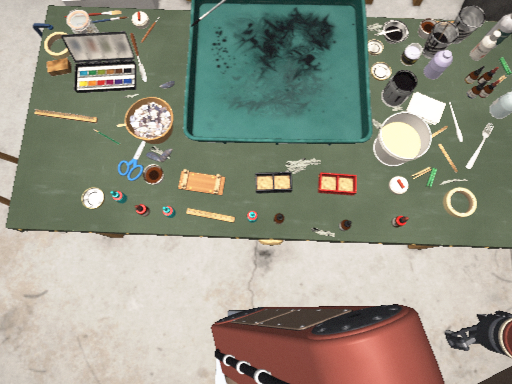

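View pics/scene0.png

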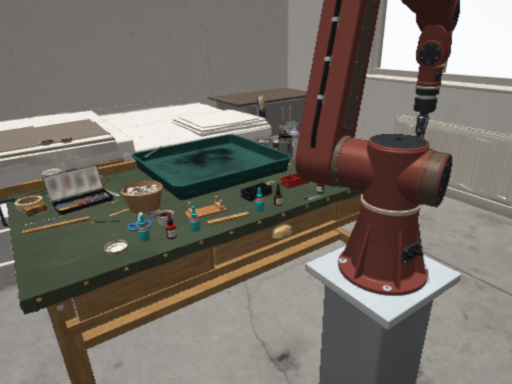

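View pics/wrist0.png

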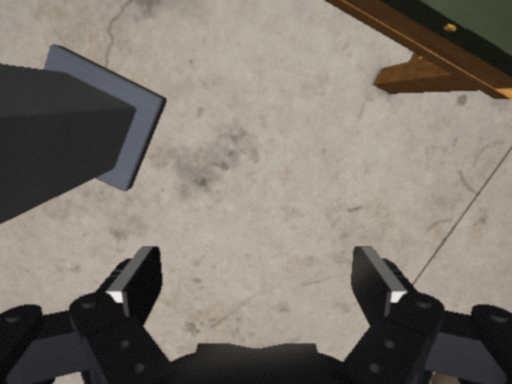

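```bash
cat > h.py <<'E'
from cell import *
import cv2,numpy as np
def ray(g,uv,T=None):
    K=g["camera_matrix"]; T=g["T"] if T is None else T
    d=np.linalg.inv(K)@np.array([uv[0],uv[1],1.]); d=T[:3,:3]@(d*[1,-1,-1])
    return T[:3,3],d
def onz(g,uv,z,T=None):
    o,d=ray(g,uv,T); return o+d*(z-o[2])/d[2]
def proj(g,p,T=None):
    T=g["T"] if T is None else T
    c=T[:3,:3].T@(np.asarray(p)-T[:3,3]); c=c*[1,-1,-1]; q=g["camera_matrix"]@c
    return q[:2]/q[2]
def wristT(o,g):
    T=np.eye(4);T[:3,:3]=o["orientation"];T[:3,3]=o["ee_pos"]; return T@g["tool_from_camera"]
def tri(rays):
    A=np.zeros((3,3));b=np.zeros(3)
    for o,d in rays:
        d=d/np.linalg.norm(d);P=np.eye(3)-np.outer(d,d);A+=P;b+=P@o
    x=np.linalg.solve(A,b); return x,[np.linalg.norm((np.eye(3)-np.outer(d,d)/(d@d))@(x-o)) for o,d in rays]
E
python3 - <<'E'
from h import *
g=grab_frame("top"); f=g["frame"][:,:,::-1]
c=cv2.resize(f[150:245,75:275],None,fx=4,fy=4,interpolation=cv2.INTER_CUBIC);cv2.imwrite("pics/tl.png",c)
c=cv2.resize(f[150:245,235:435],None,fx=4,fy=4,interpolation=cv2.INTER_CUBIC);cv2.imwrite("pics/tr.png",c)
for n,uv,z in [("d142",(142,209),.09),("d400",(400,221),.09),("b279",(279,218),.088),("b346",(346,225),.088),("t117",(117,196),.09),("t168",(168,211),.09),("t252",(252,216),.09),("rake",(211,215),.01),("rest",(202,182),.02),("bc",(273,182),.039),("rc",(337,183),.039),("ram",(153,174),.04),("tim",(399,186),.038)]:
    print(n,onz(g,uv,z).round(3))
s=grab_frame("scene")["frame"][:,:,::-1]
cv2.imwrite("pics/s1.png",cv2.resize(s[160:260,90:340],None,fx=3,fy=3,interpolation=cv2.INTER_CUBIC))
E
```

```text
d142 [0.525 0.407 0.09 ]
d400 [ 0.519 -0.389  0.09 ]
b279 [ 0.514 -0.016  0.088]
b346 [ 0.5   -0.223  0.088]
t117 [0.563 0.489 0.09 ]
t168 [0.522 0.326 0.09 ]
t252 [0.517 0.067 0.09 ]
rake [0.528 0.203 0.01 ]
rest [0.637 0.239 0.02 ]
bc [0.641 0.003 0.039]
rc [ 0.646 -0.208  0.039]
ram [0.653 0.399 0.04 ]
tim [ 0.644 -0.412  0.038]
```

View pics/tl.png

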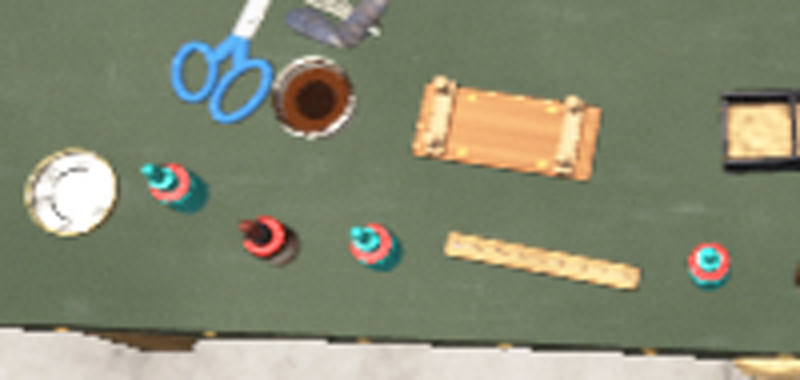

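View pics/tr.png

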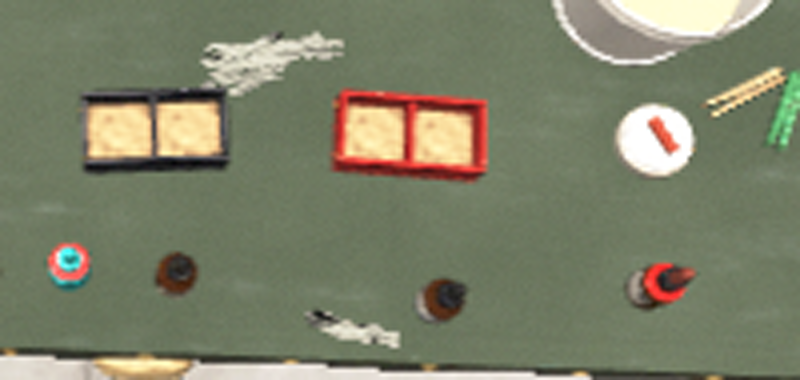

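View pics/s1.png

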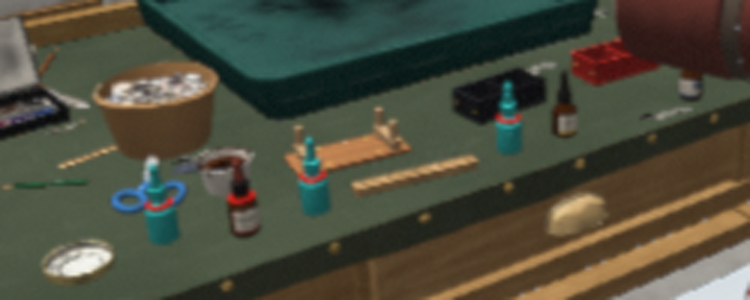

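The top view shows two turquoise decoys with red rings near the left red-bulb bottle at (142,209), and one more at (252,216). The amber bottles are red bulb at (142,209) and (400,221), and black bulb at (279,218) and (346,225). The rake is at (211,215) and its rest at (202,182). The caddies are at (273,182) black and (337,183) red, the ramekin at (153,174) and the timer at (399,186). Next I'll bring the wrist camera over the bench.

```bash
python3 -m jog '[[0.61,0.34,0.12,0,0,0.353,-1],[0.61,0.34,0.12,0,0,0.353,-1],[0.61,0.34,0.12,0,0,0.353,-1],[0.61,0.34,0.12,0,0,0.353,-1],[0.61,0.34,0.12,0,0,0.353,-1],[0.61,0.34,0.12,0,0,0.353,-1],[0.61,0.34,0.12,0,0,0.353,-1],[0.61,0.34,0.12,0,0,0.353,-1],[0.61,0.34,0.12,0,0,0.353,-1],[0.61,0.34,0.12,0,0,0.353,-1]]'
python3 -m jog '[[0,0,0,0,0,0,-1],[0,0,0,0,0,0,-1],[0,0,0,0,0,0,-1],[0,0,0,0,0,0,-1]]'
cat >> h.py <<'E'
import pickle
def snap(n):
    o=get_obs(); g=grab_frame("wrist"); g["T"]=wristT(o,g); g["o"]=o
    pickle.dump(g,open(f"pics/{n}.pkl","wb")); cv2.imwrite(f"pics/{n}.png",g["frame"][:,:,::-1]); print(o["time"],o["ee_pos"].round(4),o["qpos"].round(1)); print(o["orientation"].round(3)); return g
def load(n): return pickle.load(open(f"pics/{n}.pkl","rb"))
E
python3 -c "
from h import *
snap('w1')"
```

```text
time: 1.08
ee_pos: [0.543, -0.2971, 0.2914]
orientation: [[0.012, 0.002, 1.0], [-1.0, 0.0, 0.012], [-0.0, -1.0, 0.002]]
contact_force: [-0.1, -0.3, -0.8]
opening: 0.0852
time: 1.42
ee_pos: [0.5384, -0.3005, 0.2913]
orientation: [[-0.001, -0.0, 1.0], [-1.0, 0.0, -0.001], [-0.0, -1.0, -0.0]]
contact_force: [0.4, 0.8, 0.2]
opening: 0.0857
1.4167 [ 0.5384 -0.3005  0.2913] [-36.   25.9  13.9  78.   -0.   54.1]
[[-0.001 -0.     1.   ]
 [-1.     0.    -0.001]
 [-0.    -1.    -0.   ]]
```

View pics/w1.png

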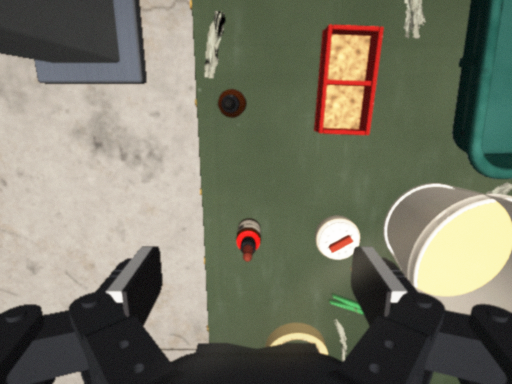

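This view shows the red-bulb bottle at (249,240), a black-bulb bottle at (231,103), the red caddy centred near (350,80) and the timer at (338,238). I'll take more stops along y.

```bash
python3 -m jog '[[0,0.3,0,0,0,0,-1],[0,0.3,0,0,0,0,-1],[0,0.3,0,0,0,0,-1],[0,0.3,0,0,0,0,-1],[0,0.3,0,0,0,0,-1],[0,0.3,0,0,0,0,-1],[0,0.3,0,0,0,0,-1],[0,0.3,0,0,0,0,-1]]' | head -2
python3 -c "
from h import *
snap('w2')"
python3 -m jog '[[0,0.4,0,0,0,0,-1],[0,0.4,0,0,0,0,-1],[0,0.4,0,0,0,0,-1],[0,0.4,0,0,0,0,-1],[0,0.4,0,0,0,0,-1],[0,0.4,0,0,0,0,-1],[0,0.4,0,0,0,0,-1],[0,0.4,0,0,0,0,-1],[0,0.4,0,0,0,0,-1]]' | head -2
python3 -c "
from h import *
snap('w3')"
python3 -m jog '[[0,0.4,0,0,0,0,-1],[0,0.4,0,0,0,0,-1],[0,0.4,0,0,0,0,-1],[0,0.4,0,0,0,0,-1],[0,0.4,0,0,0,0,-1],[0,0.4,0,0,0,0,-1],[0,0.4,0,0,0,0,-1],[0,0.4,0,0,0,0,-1],[0,0.4,0,0,0,0,-1]]' | head -2
python3 -c "
from h import *
snap('w4')
a=[load(n)['frame'][:,:,::-1] for n in ('w2','w3','w4')]
cv2.imwrite('pics/w234.png',cv2.resize(np.vstack(a),(400,900))[:600]) 
"
```

```text
time: 2.13
ee_pos: [0.5393, -0.151, 0.2913]
2.1333 [ 0.5393 -0.151   0.2913] [-23.1  19.2   3.8  74.6  -0.   66.9]
[[-0.001  0.     1.   ]
 [-1.    -0.    -0.001]
 [ 0.    -1.     0.   ]]
time: 2.93
ee_pos: [0.5396, 0.0488, 0.2912]
2.9333 [0.5396 0.0488 0.2912] [-2.6 17.1  0.9 73.7 -0.  87.5]
[[-0.001 -0.     1.   ]
 [-1.    -0.    -0.001]
 [ 0.    -1.    -0.   ]]
time: 3.73
ee_pos: [0.5398, 0.2486, 0.2913]
3.7333 [0.5398 0.2486 0.2913] [ 17.7  23.2   9.8  76.5  -0.  107.8]
[[-0.001 -0.     1.   ]
 [-1.    -0.    -0.001]
 [ 0.    -1.    -0.   ]]
```

View pics/w2.png

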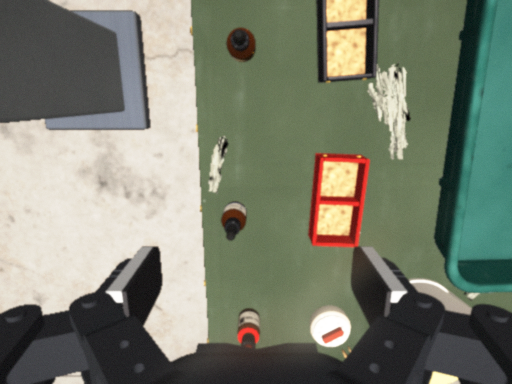

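View pics/w3.png

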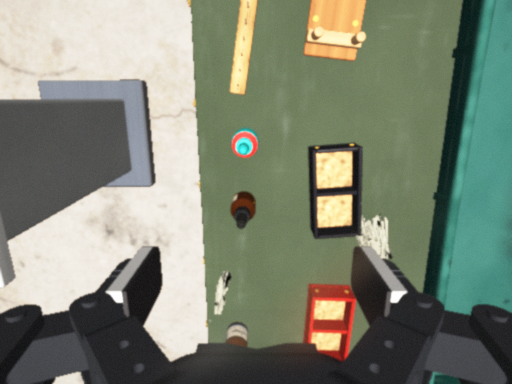

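View pics/w4.png

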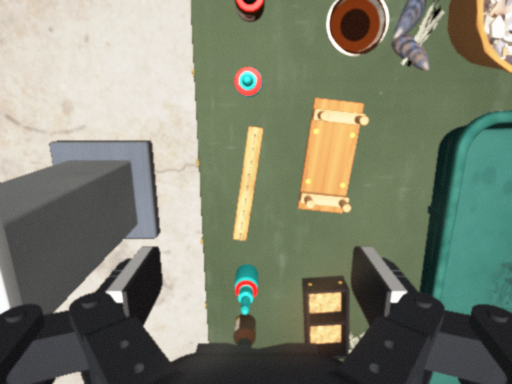

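```bash

python3 -m jog '[[0,0.34,0,0,0,0,-1],[0,0.34,0,0,0,0,-1],[0,0.34,0,0,0,0,-1],[0,0.34,0,0,0,0,-1],[0,0.34,0,0,0,0,-1],[0,0.34,0,0,0,0,-1],[0,0.34,0,0,0,0,-1],[0,0.34,0,0,0,0,-1],[0,0.34,0,0,0,0,-1]]' | head -2
python3 -c "
from h import *
snap('w5')
for n in ['w1','w2','w3','w4','w5']:
    g=load(n);f=g['frame'];h=cv2.cvtColor(f,cv2.COLOR_RGB2HSV);H,S,V=h[...,0],h[...,1],h[...,2]
    for nm,m in [('red',((H<8)|(H>172))&(S>150)&(V>90)),('wood',(H>8)&(H<25)&(S>90)&(V>120))]:
        m=(m*255).astype(np.uint8); m[:,:195]=0
        k,l,st,c=cv2.connectedComponentsWithStats(m)
        for i in range(1,k):
            if st[i,4]>60: print(n,nm,st[i],c[i].round(1))
"
```

```text
time: 4.53
ee_pos: [0.54, 0.4185, 0.2919]
4.5333 [0.54   0.4185 0.2919] [ 31.7  34.6  28.4  83.8  -0.  121.7]
[[-0.001  0.     1.   ]
 [-1.     0.    -0.001]
 [-0.    -1.     0.   ]]
w1 red [ 317   24   67  111 1876] [350.   78.6]
w1 red [236 230  25  20 257] [247.8 237.8]
w1 red [330 236  22  16 155] [340.3 243.5]
w1 red [244 246   8  15  89] [247.4 253.2]
w1 wood [ 328   34   43   47 1768] [348.7  56.9]
w1 wood [ 323   84   42   45 1613] [343.2 106.4]
w1 wood [269 323  57  24 536] [295.4 331.4]
w2 red [ 309  153   61   94 2511] [338.5 201.3]
w2 red [238 326  21  17 209] [248.  333.2]
w2 red [324 330  18  12  89] [332.8 335.7]
w2 wood [326   0  41  23 652] [346.1  10.6]
w2 wood [ 326   28   41   49 1262] [346.8  51. ]
w2 wood [320 161  39  36 736] [339.3 178.7]
w2 wood [317 204  36  32 625] [334.6 219.7]
w3 red [232 133  25  25 195] [245.1 144.4]
w3 red [ 304  284   52   77 1996] [331.  316.5]
w3 wood [ 229    0   29   95 1211] [243.9  41.7]
w3 wood [ 303    0   64   61 2712] [334.3  27.3]
w3 wood [315 151  38  38 466] [332.7 169.9]
w3 wood [316 194  37  34 403] [332.5 211.1]
w3 woo
[... 151 characters left out ...]
0] [246.2  86.2]
w4 red [235 281  23  16 135] [246.5 287.2]
w4 wood [ 332    0   48   52 1046] [356.4  25.4]
w4 wood [476   0  36  74 659] [487.8  37.8]
w4 wood [ 297   97   72  117 4890] [329.7 154.5]
w4 wood [ 233  126   31  115 1409] [248.1 180.5]
w4 wood [308 292  34  22 601] [324.6 302.4]
w4 wood [309 324  33  20 542] [325.4 333.9]
w5 red [272  78  27  21 173] [284.  91.]
w5 red [237 141  27  26 479] [250.2 153.5]
w5 red [237 211  24  17 149] [248.1 217.4]
w5 wood [253  12  42  23  70] [271.   28.2]
w5 wood [ 446   42   66  188 2042] [478.  163.9]
w5 wood [322 151  44  41 722] [344.6 171.8]
w5 wood [ 293  221   62  104 3937] [322.2 269.6]
w5 wood [ 235  244   28   96 1271] [248.5 290.5]
```

View pics/w5.png

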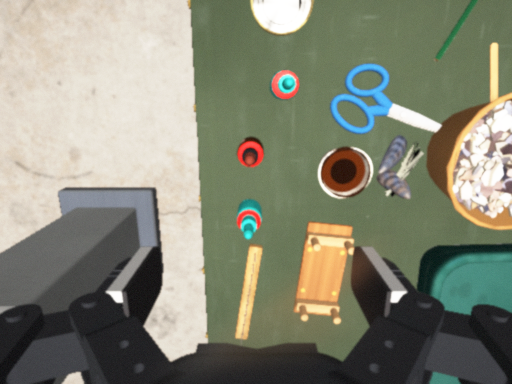

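Picture w5 shows the left red-bulb bottle at (250,153), the decoys at (285,84) and (249,217), the ramekin at (345,171) and the rest at (322,270). I'll enlarge the bottles to identify them and pick matching points.

```bash
cat > crop.py <<'E'
from h import *
def mont(items,fn,half=20,k=8,cols=4):
    ts=[]
    for n,(u,v) in items:
        f=load(n)['frame'] if n[0]=='w' else grab_frame(n)['frame']
        f=cv2.copyMakeBorder(f,half,half,half,half,cv2.BORDER_CONSTANT)
        c=f[v:v+2*half,u:u+2*half,::-1]; c=cv2.resize(c,None,fx=k/2*1.,fy=k/2*1.,interpolation=cv2.INTER_NEAREST)
        for t in range(0,2*half,10):
            p=int(t*k/2); cv2.putText(c,str(u-half+t),(p,8),0,.3,(255,255,0),1); cv2.putText(c,str(v-half+t),(0,p+8),0,.3,(0,255,255),1)
            cv2.line(c,(p,10),(p,14),(255,255,0),1);cv2.line(c,(16,p),(22,p),(0,255,255),1)
        cv2.rectangle(c,(0,0),(c.shape[1]-1,c.shape[0]-1),(255,255,255),1)
        ts.append(c)
    while len(ts)%cols: ts.append(np.zeros_like(ts[0]))
    cv2.imwrite(fn,np.vstack([np.hstack(ts[i:i+cols]) for i in range(0,len(ts),cols)]))
E
python3 - <<'E'
from crop import *
mont([('w5',(250,155)),('w1',(249,243)),('w2',(249,325)),('w1',(231,103)),('w2',(234,220)),('w2',(241,43)),('w3',(243,210)),('top',(400,221))],'pics/m1.png',half=20,k=9,cols=4)
E
```

```text
(no output)
```

View pics/m1.png

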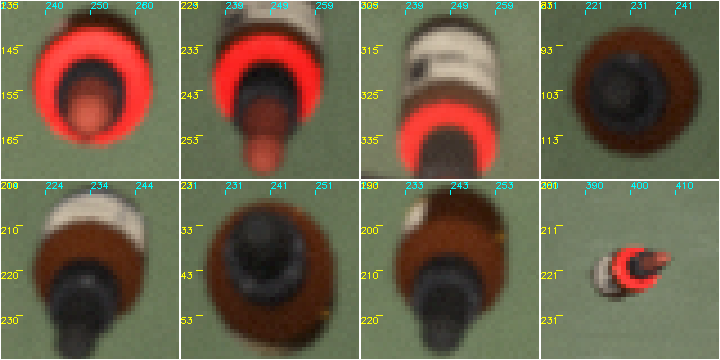

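All four candidates are confirmed. The red-bulb bottles, (250,155) in w5 and (249,243) in w1, have a red ring. The black-bulb bottles, (231,103) in w1 and (241,43) in w2, have none. Now I'll triangulate them, along with the caddy, rest and rake corners.

```bash
python3 - <<'E'
from h import *
t=grab_frame("top")
W={n:load(n) for n in ['w1','w2','w3','w4','w5']}; W['top']=t
def T(nm,obs):
    x,r=tri([ray(W[n],uv) for n,uv in obs]); print(nm,x.round(4),np.round(r,4))
T('bR tip',[('w1',(227.3,104.2)),('w2',(230.7,234.4))])
T('bL tip',[('w2',(239.2,34.1)),('w3',(240.3,225.1))])
T('rR tip',[('w1',(247.2,256.5)),('top',(405.8,217.3))])
T('rL tip',[('w5',(249.5,160.5)),('top',(134.7,206))])
# single-view at known heights
for nm,n,uv,z in [('bR','w1',(227.3,104.2),.09),('bR','w2',(230.7,234.4),.09),('bL','w2',(239.2,34.1),.09),('bL','w3',(240.3,225.1),.09),('rR','w1',(247.2,256.5),.094),('rL','w5',(249.5,160.5),.094),('rR ring','w1',(248.3,240),.047),('rL ring','w5',(250.2,153.5),.047),('rL collar','w5',(249.5,155),.065)]:
    print(nm,n,onz(W[n],uv,z).round(4))
# caddies: outer contour minAreaRect in red for views; rest, rake
for n in W:
    f=W[n]['frame'];h=cv2.cvtColor(f,cv2.COLOR_RGB2HSV);H,S,V=h[...,0],h[...,1],h[...,2]
    red=((H<8)|(H>172))&(S>120)&(V>70); wood=(H>8)&(H<25)&(S>70)&(V>100)
    if n=='top': continue
    for nm,m,lo,z in [('redcaddy',red,1000,.039),('wood',wood,1100,.01)]:
        m=(m*255).astype(np.uint8);m[:,:195]=0
        for c in cv2.findContours(m,cv2.RETR_EXTERNAL,cv2.CHAIN_APPROX_NONE)[0]:
            if cv2.contourArea(c)>lo and cv2.boundingRect(c)[0]<340:
                R=cv2.minAreaRect(c);B=cv2.boxPoints(R)
                P=np.array([onz(W[n],b,z) for b in B]); 
                e=P[1]-P[0],P[2]-P[1]; print(n,nm,np.round(R[0],1),'ctr',P.mean(0).round(4),'sides',[np.linalg.norm(q).round(4) for q in e],'yaw',[np.degrees(np.arctan2(q[1],q[0])).round(1) for q in e])
E
python3 - <<'E'
from crop import *
mont([('w4',(330,155)),('w4',(248,184)),('w2',(340,200)),('w3',(335,190))],'pics/m2.png',half=62,k=6,cols=2)
E
```

```text
bR tip [ 0.5085 -0.2361  0.081 ] [0.0005 0.0005]
bL tip [ 0.5222 -0.0207  0.0901] [0.0009 0.0009]
rR tip [ 0.5279 -0.4002  0.1077] [0.0005 0.0005]
rL tip [0.5326 0.4264 0.1012] [0.0006 0.0006]
bR w1 [ 0.5088 -0.236   0.09  ]
bR w2 [ 0.5097 -0.2321  0.09  ]
bL w2 [ 0.5231 -0.0207  0.09  ]
bL w3 [ 0.5213 -0.0207  0.09  ]
rR w1 [ 0.5277 -0.4079  0.094 ]
rL w5 [0.533  0.4248 0.094 ]
rR ring w1 [ 0.5278 -0.4085  0.047 ]
rL ring w5 [0.5329 0.4245 0.047 ]
rL collar w5 [0.5325 0.4258 0.065 ]
w1 redcaddy [348.4  79.3] ctr [ 0.6456 -0.2122  0.039 ] sides [np.float64(0.122), np.float64(0.0676)] yaw [np.float64(87.7), np.float64(-4.6)]
w1 wood [343.4 106.9] ctr [ 0.6497 -0.2415  0.01  ] sides [np.float64(0.0549), np.float64(0.0478)] yaw [np.float64(88.4), np.float64(-4.6)]
w1 wood [348.7  56.9] ctr [ 0.6518 -0.1824  0.01  ] sides [np.float64(0.0536), np.float64(0.0475)] yaw [np.float64(87.3), np.float64(-5.3)]
w2 redcaddy [338.4 199.9] ctr [ 0.6453 -0.2094  0.039 ] sides [np.float64(0.1268), np.float64(0.0679)] yaw [np.float64(87.8), np.float64(-5.2)]
w2 wood [339.1 179. ] ctr [ 0.652  -0.1865  
[... 912 characters left out ...]
loat64(-8.1)]
w4 wood [333.5 156. ] ctr [0.6424 0.241  0.01  ] sides [np.float64(0.1528), np.float64(0.0741)] yaw [np.float64(83.6), np.float64(-8.4)]
w4 wood [357.   25.5] ctr [0.6604 0.4012 0.01  ] sides [np.float64(0.0631), np.float64(0.0553)] yaw [np.float64(-0.1), np.float64(-83.7)]
w5 wood [248.  291.3] ctr [0.5268 0.2046 0.01  ] sides [np.float64(0.1673), np.float64(0.0217)] yaw [np.float64(80.8), np.float64(-10.4)]
w5 wood [324.5 272.7] ctr [0.641  0.2357 0.01  ] sides [np.float64(0.1698), np.float64(0.0766)] yaw [np.float64(82.1), np.float64(-11.7)]
w5 wood [343. 170.] ctr [0.6573 0.3952 0.01  ] sides [np.float64(0.0583), np.float64(0.0581)] yaw [np.float64(-0.1), np.float64(-84.7)]
```

View pics/m2.png

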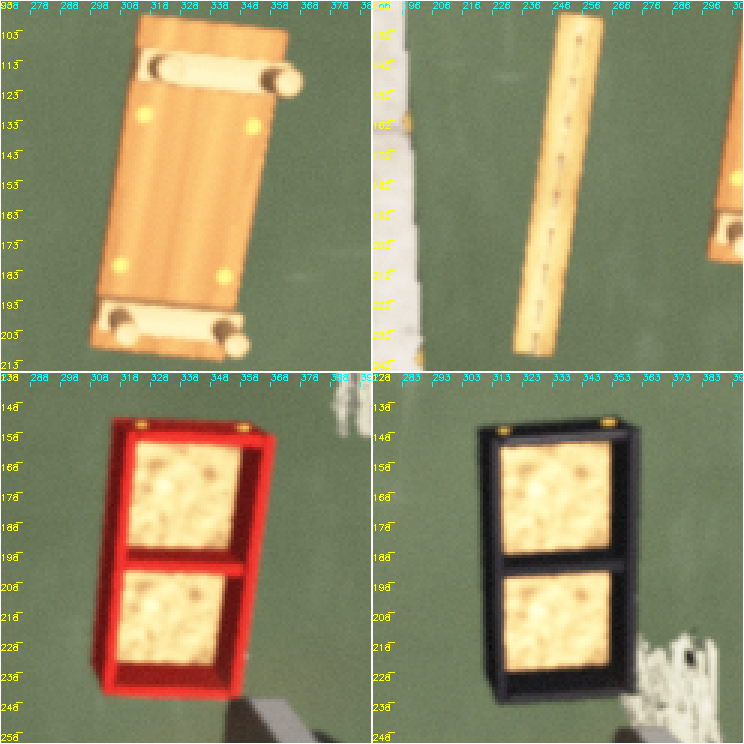

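```bash
python3 - <<'E'
from h import *
W={n:load(n) for n in ['w1','w2','w3','w4','w5']}
def Q(nm,n,c,z):
    P=np.array([onz(W[n],u,z) for u in c]) # order +y-x,+y+x,-y-x,-y+x
    print(nm,P.mean(0).round(4),'x-sides',np.linalg.norm(P[1]-P[0]).round(4),np.linalg.norm(P[3]-P[2]).round(4),'y',np.linalg.norm(P[0]-P[2]).round(4),np.linalg.norm(P[1]-P[3]).round(4),
     'yaw', np.degrees(np.arctan2(*( (P[0]+P[1]-P[2]-P[3])[[1,0]])))-90)
Q('red','w2',[(320.7,159.7),(368.7,159.7),(312.3,245.7),(358,246.3)],.039)
Q('black','w3',[(313,150.7),(361.7,149),(314.7,237.3),(360.7,234)],.039)
Q('pegs','w4',[(325.7,115.7),(364,120.3),(310.3,204),(346.7,208)],.046)
Q('rake','w4',[(248.7,126.7),(263,128),(233.3,238.7),(246.3,240.3)],.012)
E
python3 - <<'E'
from crop import *
mont([('w1',(348,79)),('w2',(346,30)),('w5',(322,270)),('w5',(248,292))],'pics/m3.png',half=62,k=6,cols=2)
E
```

```text
red [ 0.6475 -0.213   0.039 ] x-sides 0.0597 0.0616 y 0.1172 0.118 yaw -1.9002387432554428
black [6.439e-01 5.000e-04 3.900e-02] x-sides 0.0599 0.0611 y 0.1163 0.1137 yaw 4.190467430218035
pegs [0.6381 0.2417 0.046 ] x-sides 0.0458 0.047 y 0.1101 0.11 yaw -6.536152910108669
rake [0.5278 0.2039 0.012 ] x-sides 0.0185 0.0187 y 0.159 0.1598 yaw -8.407462756341914
```

View pics/m3.png

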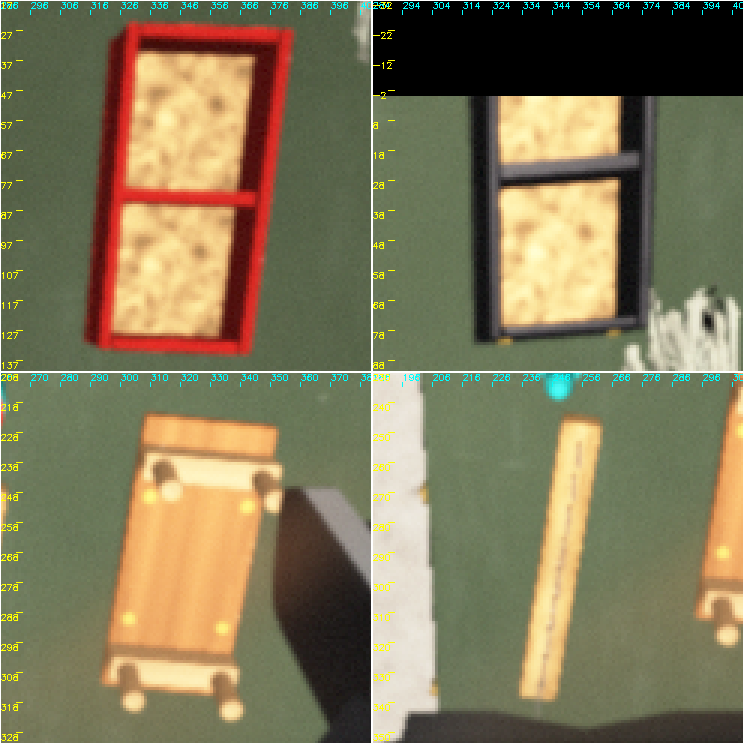

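```bash
python3 - <<'E'
from h import *
W={n:load(n) for n in ['w1','w2','w3','w4','w5']}
def M(nm,a,A,b,B):
    P=np.array([tri([ray(W[a],u),ray(W[b],v)])[0] for u,v in zip(A,B)]); print(nm,P.mean(0).round(4),'z',P[:,2].round(3))
    if len(P)==4: print('  yaw',np.degrees(np.arctan2(*( (P[0]+P[1]-P[2]-P[3])[[1,0]])))-90)
M('red','w2',[(320.7,159.7),(368.7,159.7),(312.3,245.7),(358,246.3)],'w1',[(331,25.3),(383.7,27),(320.3,132.7),(368.3,134.7)])
M('pegs','w4',[(325.7,115.7),(364,120.3),(310.3,204),(346.7,208)],'w5',[(317,247.7),(351.7,251.3),(304.3,318),(337,320.7)])
M('rake','w4',[(248.7,126.7),(263,128),(233.3,238.7),(246.3,240.3)],'w5',[(248.7,246),(262.7,248.7),(236,338),(247,338.7)])
M('blackdiv','w2',[(349,23)],'w3',[(335.7,193)])
print(onz(W['w2'],(349,23),.039),onz(W['w3'],(335.7,193),.039))
E
```

```text
red [ 0.6478 -0.2128  0.0399] z [0.043 0.038 0.041 0.037]
  yaw -2.0717471835717873
pegs [0.6376 0.242  0.0475] z [0.047 0.047 0.048 0.047]
  yaw -6.46083483360556
rake [0.5278 0.2042 0.0128] z [0.009 0.016 0.014 0.011]
  yaw -8.28782313905765
blackdiv [6.437e-01 5.000e-04 3.240e-02] z [0.032]
[ 0.64251119 -0.00084818  0.039     ] [0.64142993 0.00245129 0.039     ]
```

All sizes and heights agree: caddy walls measure 0.040, peg tops 0.047 and the bar top 0.013. First I'll descend over the left red-bulb bottle at (0.533, 0.425).

```bash

python3 -m jog '[[-0.014,0.013,-0.05,0,0,0,-1],[-0.014,0.013,-0.12,0,0,0,-1],[-0.014,0.013,-0.2,0,0,0,-1],[-0.014,0.013,-0.28,0,0,0,-1],[-0.014,0.013,-0.35,0,0,0,-1],[-0.014,0.013,-0.41,0,0,0,-1],[-0.014,0.013,-0.45,0,0,0,-1],[-0.014,0.013,-0.47,0,0,0,-1],[-0.014,0.013,-0.47,0,0,0,-1],[-0.014,0.013,-0.47,0,0,0,-1]]' 30
python3 -c "
from h import *
snap('a1')"
```

```text
time: 5.52
ee_pos: [0.5328, 0.4267, 0.0571]
orientation: [[0.001, 0.001, 1.0], [-1.0, 0.0, 0.001], [-0.0, -1.0, 0.001]]
contact_force: [1.1, 0.8, 0.3]
opening: 0.0853
5.5167 [0.5328 0.4267 0.0571] [ 32.6  40.9   4.1  53.2   0.  122.5]
[[ 0.001  0.001  1.   ]
 [-1.     0.     0.001]
 [-0.    -1.     0.001]]
```

View pics/a1.png

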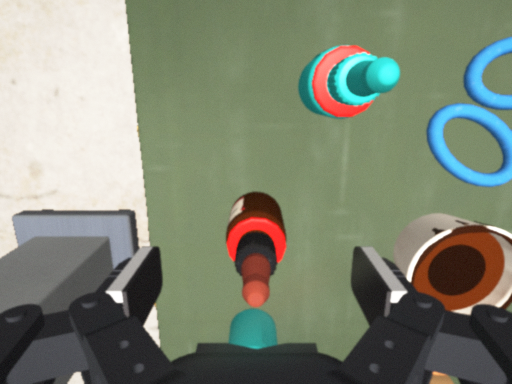

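The red-bulb bottle sits centred between the fingers at column 257. I'll check y by casting the ring and tip, then close.

```bash
python3 -c "
from h import *
g=load('a1'); print(onz(g,(256,297),.093),onz(g,(257,242),.047))"
python3 -m jog '[[0,0,0,0,0,0,1],[0,0,0,0,0,0,1],[0,0,0,0,0,0,1],[0,0,0,0,0,0,1],[0,0,0,0,0,0,1],[0,0,0,0,0,0,1],[0,0,0,0,0,0,1],[0,0,0,0,0,0,1],[0,0,0,0,0,0,1]]' 30
```

```text
[0.53292965 0.42396897 0.093     ] [0.53343636 0.42548639 0.047     ]
time: 6.32
ee_pos: [0.5325, 0.4269, 0.0566]
orientation: [[0.001, 0.0, 1.0], [-1.0, 0.0, 0.001], [-0.0, -1.0, 0.0]]
contact_force: [-0.9, -0.6, 4.3]
opening: 0.0168
```

```bash

python3 -m jog '[[0,0,0.02,0,0,0,1],[0,0,0.06,0,0,0,1],[0,0,0.11,0,0,0,1],[0,0,0.17,0,0,0,1],[0,0,0.22,0,0,0,1],[0,0,0.25,0,0,0,1],[0,0,0.26,0,0,0,1],[0,0,0.26,0,0,0,1]]'
python3 -c "
from h import *
snap('a2')"
```

```text
time: 6.98
ee_pos: [0.533, 0.4271, 0.1878]
orientation: [[0.001, 0.002, 1.0], [-1.0, 0.001, 0.001], [-0.001, -1.0, 0.002]]
contact_force: [-0.3, -0.6, -1.0]
opening: 0.0168
6.9833 [0.533  0.4271 0.1878] [ 32.6  35.6  14.7  69.   -0.  122.5]
[[ 0.001  0.002  1.   ]
 [-1.     0.001  0.001]
 [-0.001 -1.     0.002]]
```

View pics/a2.png

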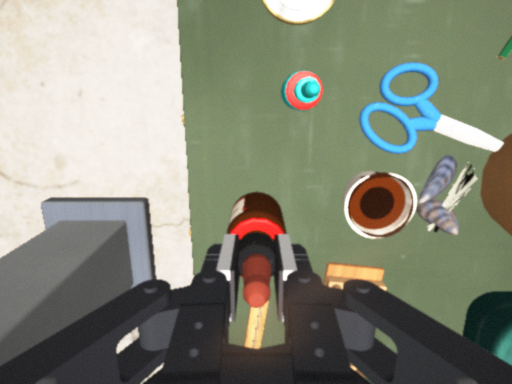

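The bottle is held upright at (257,260). Carrying it to the +y pocket of the red caddy.

```bash

python3 -m jog '[[0,-0.03,0,0,0,0,1],[0.02,-0.09,0,0,0,0,1],[0.04,-0.17,0,0,0,0,1],[0.06,-0.25,0,0,0,0,1],[0.08,-0.33,0,0,0,0,1],[0.09,-0.41,0,0,0,0,1],[0.1,-0.48,0,0,0,0,1],[0.11,-0.55,0,0,0,0,1],[0.12,-0.62,0,0,0,0,1],[0.13,-0.69,0,0,0,0,1]]'
python3 -m jog '[[0.02,-0.08,0,0,0,0,1],[0.03,-0.16,0,0,0,0,1],[0.05,-0.24,0,0,0,0,1],[0.06,-0.31,0,0,0,0,1],[0.08,-0.38,0,0,0,0,1],[0.09,-0.44,0,0,0,0,1],[0.1,-0.49,0,0,0,0,1],[0.101,-0.52,0,0,0,0,1],[0.101,-0.528,0,0,0,0,1],[0.101,-0.528,0,0,0,0,1]]'
python3 -c "
from h import *
snap('a3')"
```

```text
time: 7.87
ee_pos: [0.5963, 0.0799, 0.1845]
orientation: [[0.001, -0.003, 1.0], [-1.0, -0.0, 0.001], [0.0, -1.0, -0.003]]
contact_force: [0.8, 0.6, -1.2]
opening: 0.0167
time: 8.7
ee_pos: [0.6471, -0.1826, 0.185]
orientation: [[-0.0, -0.002, 1.0], [-1.0, 0.001, -0.0], [-0.001, -1.0, -0.002]]
contact_force: [-0.9, -0.2, -0.2]
opening: 0.0168
8.7 [ 0.6471 -0.1826  0.185 ] [-22.   34.6  12.6  68.1   0.   68. ]
[[-0.    -0.002  1.   ]
 [-1.     0.001 -0.   ]
 [-0.001 -1.    -0.002]]
```

View pics/a3.png

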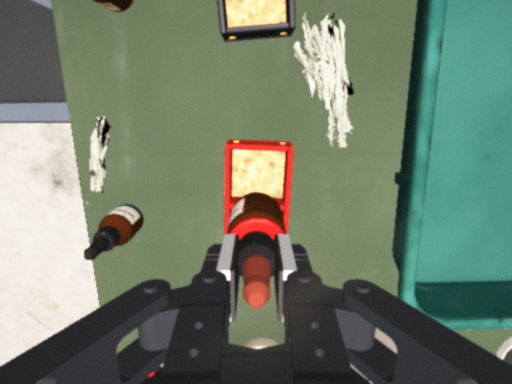

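```bash

python3 -m jog '[[0.003,0.001,-0.03,0,0,0,1],[0.003,0.001,-0.08,0,0,0,1],[0.003,0.001,-0.13,0,0,0,1],[0.003,0.001,-0.17,0,0,0,1],[0.003,0.001,-0.2,0,0,0,1],[0.003,0.001,-0.22,0,0,0,1],[0.003,0.001,-0.23,0,0,0,1],[0.003,0.001,-0.235,0,0,0,1],[0.003,0.001,-0.235,0,0,0,1]]'
python3 -c "
from h import *
snap('a4')"
```

```text
time: 9.5
ee_pos: [0.6496, -0.1812, 0.0691]
orientation: [[0.002, 0.0, 1.0], [-1.0, -0.0, 0.002], [0.0, -1.0, 0.0]]
contact_force: [-0.6, 0.0, -0.1]
opening: 0.0163
9.5 [ 0.6496 -0.1812  0.0691] [-21.8  39.4   3.3  53.8   0.   68.1]
[[ 0.002  0.     1.   ]
 [-1.    -0.     0.002]
 [ 0.    -1.     0.   ]]
```

View pics/a4.png

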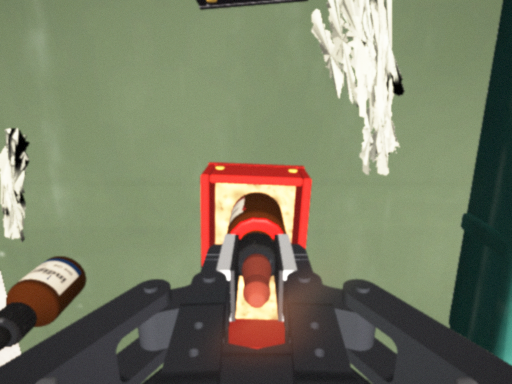

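```bash

python3 -m jog '[[0,0,-0.003,0,0,0,1],[0,0,-0.005,0,0,0,1],[0,0,-0.005,0,0,0,1],[0,0,-0.005,0,0,0,0.7],[0,0,-0.005,0,0,0,0.3],[0,0,-0.005,0,0,0,-0.2],[0,0,-0.005,0,0,0,-0.2],[0,0,-0.005,0,0,0,-0.2]]'
python3 -m jog '[[0,0,0.01,0,0,0,-0.2],[0,0,0.05,0,0,0,-0.2],[0,0,0.12,0,0,0,-0.5],[0,0,0.2,0,0,0,-1],[0,0,0.25,0,0,0,-1],[0,0,0.26,0,0,0,-1],[0,0,0.26,0,0,0,-1]]'
python3 -c "
from h import *
snap('a5')"
```

```text
time: 10.22
ee_pos: [0.6494, -0.1818, 0.0664]
orientation: [[0.001, 0.0, 1.0], [-1.0, -0.0, 0.001], [0.0, -1.0, 0.0]]
contact_force: [0.1, 0.6, 1.1]
opening: 0.0509
time: 10.8
ee_pos: [0.6507, -0.1823, 0.1991]
orientation: [[0.001, 0.004, 1.0], [-1.0, -0.002, 0.001], [0.002, -1.0, 0.004]]
contact_force: [0.1, 0.2, -0.0]
opening: 0.085
10.8 [ 0.6507 -0.1823  0.1991] [-21.8  34.3  14.2  69.6  -0.   68.1]
[[ 0.001  0.004  1.   ]
 [-1.    -0.002  0.001]
 [ 0.002 -1.     0.004]]
```

View pics/a5.png

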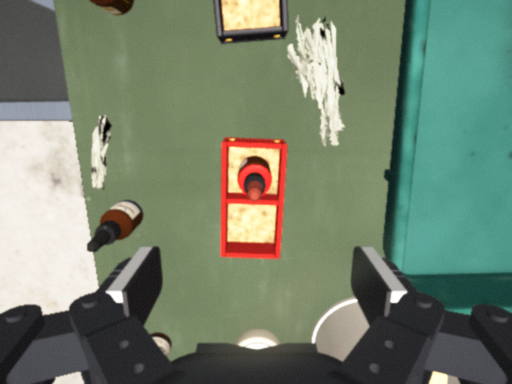

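The bottle stands in the +y pocket with its ring at (255,178). Next is the right red-bulb bottle.

```bash

python3 -m jog '[[-0.03,-0.05,0.02,0,0,0,-1],[-0.06,-0.12,0.02,0,0,0,-1],[-0.1,-0.19,0.02,0,0,0,-1],[-0.14,-0.26,0.02,0,0,0,-1],[-0.18,-0.33,0.02,0,0,0,-1],[-0.21,-0.39,0.02,0,0,0,-1],[-0.235,-0.43,0.02,0,0,0,-1],[-0.245,-0.45,0.02,0,0,0,-1],[-0.245,-0.45,0.02,0,0,0,-1],[-0.245,-0.45,0.02,0,0,0,-1]]'
python3 -c "
from h import *
snap('a6')
g=load('a5');print(onz(g,(255,178),.056))
P=np.array([onz(g,u,.039) for u in [(222,139),(287,139),(222,257),(281,257)]]);print(P.mean(0),P)"
```

```text
time: 11.68
ee_pos: [0.5266, -0.4061, 0.205]
orientation: [[0.0, -0.001, 1.0], [-1.0, 0.002, 0.0], [-0.002, -1.0, -0.001]]
contact_force: [0.8, 0.6, 0.8]
opening: 0.0854
11.6833 [ 0.5266 -0.4061  0.205 ] [-43.9  33.2  13.2  70.1   0.   46. ]
[[ 0.    -0.001  1.   ]
 [-1.     0.002  0.   ]
 [-0.002 -1.    -0.001]]
[ 0.65035819 -0.18212075  0.056     ]
[ 0.64829362 -0.20996679  0.039     ] [[ 0.61952223 -0.14874647  0.039     ]
 [ 0.68036194 -0.14876722  0.039     ]
 [ 0.61585033 -0.27111431  0.039     ]
 [ 0.67743997 -0.27123914  0.039     ]]
```

View pics/a6.png

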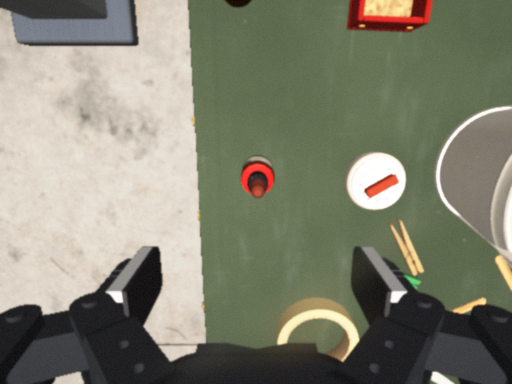

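```bash

python3 -c "
from h import *
g=load('a6');print(onz(g,(258,190),.094),onz(g,(258,180),.047))"
python3 -m jog '[[0.002,-0.002,-0.04,0,0,0,-1],[0.002,-0.002,-0.1,0,0,0,-1],[0.002,-0.002,-0.17,0,0,0,-1],[0.002,-0.002,-0.23,0,0,0,-1],[0.002,-0.002,-0.27,0,0,0,-1],[0.002,-0.002,-0.29,0,0,0,-1],[0.002,-0.002,-0.298,0,0,0,-1],[0.002,-0.002,-0.298,0,0,0,-1]]'
python3 -c "
from h import *
snap('a7')"
```

```text
[ 0.52807409 -0.40777488  0.094     ] [ 0.52826049 -0.41105558  0.047     ]
time: 12.4
ee_pos: [0.5284, -0.4067, 0.0571]
orientation: [[0.002, -0.0, 1.0], [-1.0, 0.001, 0.002], [-0.001, -1.0, -0.0]]
contact_force: [-0.0, 0.0, 0.7]
opening: 0.0854
12.4 [ 0.5284 -0.4067  0.0571] [-43.9  39.4   1.1  51.8   0.   46. ]
[[ 0.002 -0.     1.   ]
 [-1.     0.001  0.002]
 [-0.001 -1.    -0.   ]]
```

View pics/a7.png

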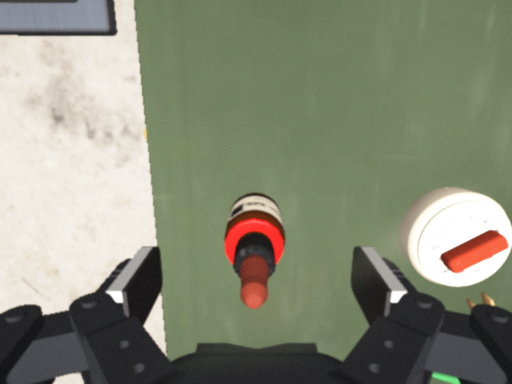

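Centred at column 255, ring at (254,243). Closing and lifting.

```bash

python3 -m jog '[[0,-0.002,0,0,0,0,1],[0,-0.002,0,0,0,0,1],[0,-0.002,0,0,0,0,1],[0,-0.002,0,0,0,0,1],[0,-0.002,0,0,0,0,1],[0,-0.002,0,0,0,0,1],[0,-0.002,0,0,0,0,1],[0,-0.002,0,0,0,0,1],[0,-0.002,0,0,0,0,1]]' 30
python3 -m jog '[[0,0,0.02,0,0,0,1],[0,0,0.06,0,0,0,1],[0,0,0.11,0,0,0,1],[0,0,0.17,0,0,0,1],[0,0,0.22,0,0,0,1],[0,0,0.25,0,0,0,1],[0,0,0.27,0,0,0,1],[0,0,0.27,0,0,0,1]]'
```

```text
time: 13.2
ee_pos: [0.5281, -0.409, 0.0577]
orientation: [[0.001, 0.0, 1.0], [-1.0, -0.0, 0.001], [0.0, -1.0, 0.0]]
contact_force: [-0.2, 0.4, 5.1]
opening: 0.0168
time: 13.87
ee_pos: [0.5287, -0.4095, 0.1948]
orientation: [[0.001, 0.002, 1.0], [-1.0, -0.002, 0.001], [0.002, -1.0, 0.002]]
contact_force: [0.4, -0.1, 0.3]
opening: 0.0165
```

```bash

python3 -m jog '[[0.02,0.03,0,0,0,0,1],[0.06,0.09,0,0,0,0,1],[0.1,0.15,0,0,0,0,1],[0.14,0.21,0,0,0,0,1],[0.18,0.26,0,0,0,0,1],[0.21,0.3,0,0,0,0,1],[0.23,0.33,0,0,0,0,1],[0.236,0.338,0,0,0,0,1],[0.236,0.338,0,0,0,0,1],[0.236,0.338,0,0,0,0,1]]'
python3 -c "
from h import *
snap('a8')"
```

```text
time: 14.7
ee_pos: [0.6452, -0.2401, 0.1913]
orientation: [[0.001, -0.002, 1.0], [-1.0, 0.0, 0.001], [-0.0, -1.0, -0.002]]
contact_force: [0.0, 0.5, -0.7]
opening: 0.0167
14.7 [ 0.6452 -0.2401  0.1913] [-26.5  36.4  16.6  70.4  -0.   63.5]
[[ 0.001 -0.002  1.   ]
 [-1.     0.     0.001]
 [-0.    -1.    -0.002]]
```

View pics/a8.png

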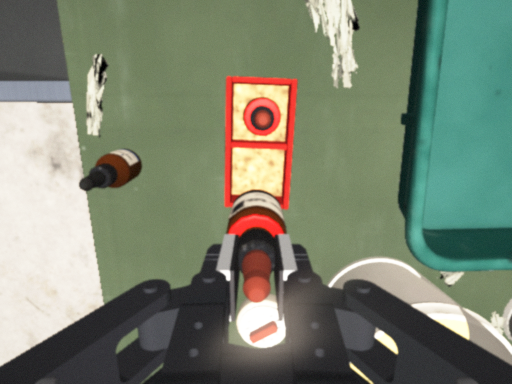

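The first bottle is centred in its pocket at (262,117). Lowering the second.

```bash

python3 -m jog '[[0.003,0,-0.03,0,0,0,1],[0.003,0,-0.08,0,0,0,1],[0.003,0,-0.13,0,0,0,1],[0.003,0,-0.18,0,0,0,1],[0.003,0,-0.21,0,0,0,1],[0.003,0,-0.235,0,0,0,1],[0.003,0,-0.245,0,0,0,1],[0.003,0,-0.25,0,0,0,1],[0.003,0,-0.25,0,0,0,1]]'
python3 -c "
from h import *
snap('a9')"
```

```text
time: 15.5
ee_pos: [0.6468, -0.2409, 0.0677]
orientation: [[-0.0, -0.0, 1.0], [-1.0, -0.0, -0.0], [0.0, -1.0, -0.0]]
contact_force: [0.1, -0.8, -0.2]
opening: 0.0172
15.5 [ 0.6468 -0.2409  0.0677] [-26.5  41.2   6.4  55.2  -0.   63.5]
[[-0. -0.  1.]
 [-1. -0. -0.]
 [ 0. -1. -0.]]
```

View pics/a9.png

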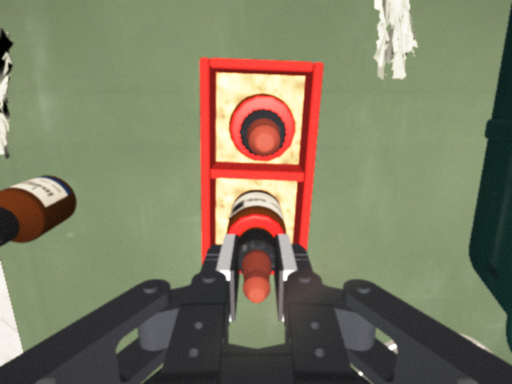

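Inside the pocket. Releasing and lifting.

```bash

python3 -m jog '[[0,0,-0.001,0,0,0,1],[0,0,-0.001,0,0,0,0.7],[0,0,-0.001,0,0,0,0.3],[0,0,-0.001,0,0,0,-0.2],[0,0,-0.001,0,0,0,-0.2],[0,0,-0.001,0,0,0,-0.2]]'
python3 -m jog '[[0,0,0.01,0,0,0,-0.2],[0,0,0.05,0,0,0,-0.2],[0,0,0.12,0,0,0,-0.5],[0,0,0.2,0,0,0,-1],[-0.03,0,0.25,0,0,0,-1],[-0.1,0,0.26,0,0,0,-1],[-0.17,0.005,0.26,0,0,0,-1],[-0.24,0.01,0.26,0,0,0,-1],[-0.274,0.012,0.26,0,0,0,-1],[-0.274,0.012,0.26,0,0,0,-1]]'
python3 -c "
from h import *
snap('b1')"
```

```text
time: 16.05
ee_pos: [0.6475, -0.2397, 0.0669]
orientation: [[0.001, 0.0, 1.0], [-1.0, -0.0, 0.001], [0.0, -1.0, 0.0]]
contact_force: [-0.4, -0.4, -0.8]
opening: 0.0515
time: 16.88
ee_pos: [0.5071, -0.2332, 0.1978]
orientation: [[-0.0, -0.001, 1.0], [-1.0, 0.0, -0.0], [-0.0, -1.0, -0.001]]
contact_force: [0.9, -0.8, 0.3]
opening: 0.0852
16.8833 [ 0.5071 -0.2332  0.1978] [-32.2  21.5  -7.   61.6  -0.   57.8]
[[-0.    -0.001  1.   ]
 [-1.     0.    -0.   ]
 [-0.    -1.    -0.001]]
```

View pics/b1.png

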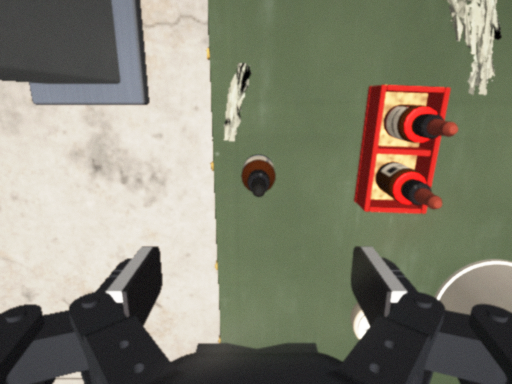

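Both red bottles stand in their pockets. The black-bulb bottle is at (259,176), centred.

```bash

python3 -c "
from h import *
g=load('b1');print(onz(g,(259,188),.09),onz(g,(259,176),.043))"
python3 -m jog '[[0.003,-0.001,-0.04,0,0,0,-1],[0.003,-0.001,-0.1,0,0,0,-1],[0.003,-0.001,-0.17,0,0,0,-1],[0.003,-0.001,-0.22,0,0,0,-1],[0.003,-0.001,-0.26,0,0,0,-1],[0.003,-0.001,-0.28,0,0,0,-1],[0.003,-0.001,-0.288,0,0,0,-1],[0.003,-0.001,-0.288,0,0,0,-1]]'
python3 -c "
from h import *
snap('b2')"
```

```text
[ 0.50944641 -0.2325008   0.09      ] [ 0.50977928 -0.23373741  0.043     ]
time: 17.6
ee_pos: [0.5123, -0.2342, 0.0525]
orientation: [[0.001, -0.0, 1.0], [-1.0, 0.0, 0.001], [-0.0, -1.0, -0.0]]
contact_force: [0.3, 0.2, 0.3]
opening: 0.0854
17.6 [ 0.5123 -0.2342  0.0525] [-32.   29.9 -17.6  42.5   0.   57.9]
[[ 0.001 -0.     1.   ]
 [-1.     0.     0.001]
 [-0.    -1.    -0.   ]]
```

View pics/b2.png

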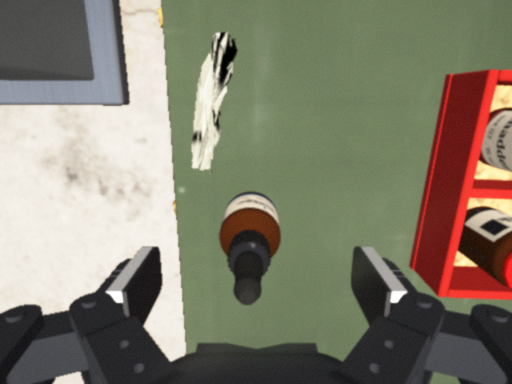

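```bash

python3 -m jog '[[-0.005,0.002,0.001,0,0,0,-0.5],[-0.005,0.002,0.001,0,0,0,-0.5],[-0.005,0.002,0.001,0,0,0,1],[-0.005,0.002,0.001,0,0,0,1],[-0.005,0.002,0.001,0,0,0,1],[-0.005,0.002,0.001,0,0,0,1],[-0.005,0.002,0.001,0,0,0,1],[-0.005,0.002,0.001,0,0,0,1],[-0.005,0.002,0.001,0,0,0,1],[-0.005,0.002,0.001,0,0,0,1]]' 30
python3 -m jog '[[0,0,0.02,0,0,0,1],[0,0,0.06,0,0,0,1],[0,0,0.11,0,0,0,1],[0,0,0.17,0,0,0,1],[0,0,0.22,0,0,0,1],[0,0,0.26,0,0,0,1],[0,0,0.28,0,0,0,1],[0,0,0.28,0,0,0,1]]'
```

```text
time: 18.48
ee_pos: [0.5096, -0.2334, 0.0535]
orientation: [[0.001, 0.0, 1.0], [-1.0, -0.0, 0.001], [0.0, -1.0, 0.0]]
contact_force: [0.4, 1.4, 3.5]
opening: 0.015
time: 19.15
ee_pos: [0.5104, -0.2339, 0.1957]
orientation: [[0.001, 0.003, 1.0], [-1.0, -0.002, 0.001], [0.002, -1.0, 0.003]]
contact_force: [0.6, -1.0, 0.3]
opening: 0.015
```

```bash

python3 -m jog '[[0.02,0.03,0,0,0,0,1],[0.06,0.1,0,0,0,0,1],[0.11,0.17,0,0,0,0,1],[0.16,0.24,0,0,0,0,1],[0.2,0.31,0,0,0,0,1],[0.24,0.365,0,0,0,0,1],[0.26,0.4,0,0,0,0,1],[0.269,0.412,0,0,0,0,1],[0.269,0.412,0,0,0,0,1],[0.269,0.412,0,0,0,0,1]]'
python3 -c "
from h import *
snap('b3')"
```

```text
time: 19.98
ee_pos: [0.6431, -0.0276, 0.192]
orientation: [[0.001, -0.002, 1.0], [-1.0, -0.0, 0.001], [0.0, -1.0, -0.002]]
contact_force: [0.7, 0.2, -0.9]
opening: 0.0148
19.9833 [ 0.6431 -0.0276  0.192 ] [-8.9 31.1  7.5 66.6 -0.  81. ]
[[ 0.001 -0.002  1.   ]
 [-1.    -0.     0.001]
 [ 0.    -1.    -0.002]]
```

View pics/b3.png

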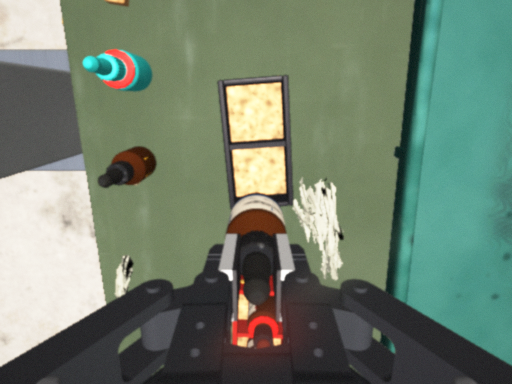

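```bash

python3 -c "
from h import *
g=load('b3');P=np.array([onz(g,u,.039) for u in [(219,82),(287,75),(228.5,145),(290,143)]]);print(P,P[2:].mean(0))
print(np.degrees(np.arctan2(*(P[1]-P[0])[[1,0]])),np.degrees(np.arctan2(*(P[3]-P[2])[[1,0]])))"
python3 -m jog '[[0.003,0,-0.03,0,0,0,1],[0.003,0,-0.08,0,0,0,1],[0.003,0,-0.13,0,0,0,1],[0.003,0,-0.18,0,0,0,1],[0.003,0,-0.21,0,0,0,1],[0.003,0,-0.24,0,0,0,1],[0.003,0,-0.25,0,0,0,1],[0.003,0,-0.254,0,0,0,1],[0.003,0,-0.254,0,0,0,1]]'
python3 -c "
from h import *
snap('b4')"
```

```text
[[0.61044294 0.05632869 0.039     ]
 [0.6695172  0.06208334 0.039     ]
 [0.61740975 0.00151141 0.039     ]
 [0.67387675 0.00338487 0.039     ]] [0.64564325 0.00244814 0.039     ]
5.563841509197851 1.9002637498930963
time: 20.78
ee_pos: [0.6451, -0.0282, 0.0665]
orientation: [[-0.0, -0.0, 1.0], [-1.0, -0.0, -0.0], [0.0, -1.0, -0.0]]
contact_force: [0.7, -0.1, 0.3]
opening: 0.0148
20.7833 [ 0.6451 -0.0282  0.0665] [-9.  36.7 -2.4 50.9 -0.  81. ]
[[-0. -0.  1.]
 [-1. -0. -0.]
 [ 0. -1. -0.]]
```

View pics/b4.png

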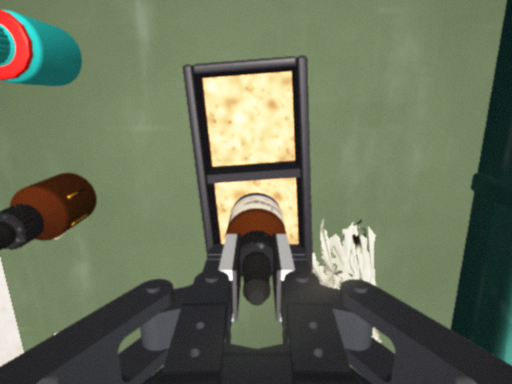

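Inside the -y pocket of the black caddy. Lowering 2 mm, releasing, then over to the last black-bulb bottle.

```bash

python3 -m jog '[[0,0,-0.004,0,0,0,1],[0,0,-0.004,0,0,0,1],[0,0,-0.004,0,0,0,0.7],[0,0,-0.004,0,0,0,0.3],[0,0,-0.004,0,0,0,-0.2],[0,0,-0.004,0,0,0,-0.2],[0,0,-0.004,0,0,0,-0.2]]'
python3 -m jog '[[0,0,0.01,0,0,0,-0.2],[0,0,0.05,0,0,0,-0.2],[0,0,0.12,0,0,0,-0.5],[0,0,0.2,0,0,0,-1],[-0.03,0,0.26,0,0,0,-1],[-0.1,0.01,0.28,0,0,0,-1],[-0.17,0.015,0.28,0,0,0,-1],[-0.23,0.015,0.28,0,0,0,-1],[-0.246,0.015,0.28,0,0,0,-1],[-0.246,0.015,0.28,0,0,0,-1]]'
python3 -c "
from h import *
snap('b5')"
```

```text
time: 21.42
ee_pos: [0.6455, -0.0272, 0.0644]
orientation: [[0.001, 0.0, 1.0], [-1.0, -0.0, 0.001], [0.0, -1.0, 0.0]]
contact_force: [-0.2, 0.2, -0.6]
opening: 0.0514
time: 22.25
ee_pos: [0.5207, -0.0196, 0.2052]
orientation: [[0.001, 0.0, 1.0], [-1.0, -0.0, 0.001], [0.0, -1.0, 0.0]]
contact_force: [0.6, -0.4, 0.7]
opening: 0.0854
22.25 [ 0.5207 -0.0196  0.2052] [-10.2  17.2 -12.1  60.7  -0.   79.8]
[[ 0.001  0.     1.   ]
 [-1.    -0.     0.001]
 [ 0.    -1.     0.   ]]
```

View pics/b5.png

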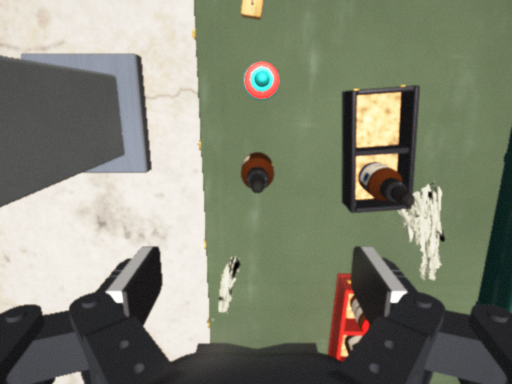

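```bash

python3 -c "
from h import *
g=load('b5');print(onz(g,(257,187),.09),onz(g,(258,173),.043))"
python3 -m jog '[[0.001,0,-0.04,0,0,0,-1],[0.001,0,-0.1,0,0,0,-1],[0.001,0,-0.17,0,0,0,-1],[0.001,0,-0.23,0,0,0,-1],[0.001,0,-0.27,0,0,0,-1],[0.001,0,-0.29,0,0,0,-1],[0.001,0,-0.3,0,0,0,-1],[0.001,0,-0.3,0,0,0,-1],[0.001,0,-0.3,0,0,0,-1]]'
python3 -c "
from h import *
snap('b6')"
```

```text
[ 0.52158423 -0.02007182  0.09      ] [ 0.52266813 -0.01889326  0.043     ]
time: 23.05
ee_pos: [0.5241, -0.0199, 0.0551]
orientation: [[0.001, 0.001, 1.0], [-1.0, -0.0, 0.001], [0.0, -1.0, 0.001]]
contact_force: [0.0, 0.3, 0.7]
opening: 0.0852
23.05 [ 0.5241 -0.0199  0.0551] [-10.2  26.2 -23.8  39.9   0.   79.8]
[[ 0.001  0.001  1.   ]
 [-1.    -0.     0.001]
 [ 0.    -1.     0.001]]
```

View pics/b6.png

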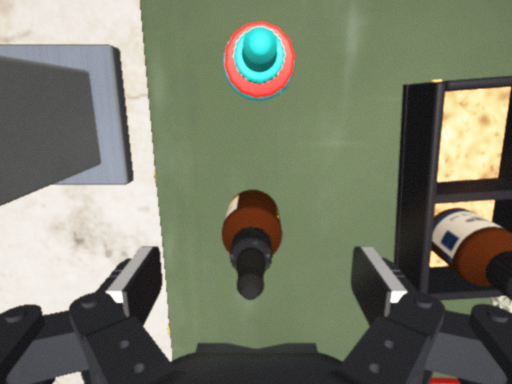

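```bash

python3 -m jog '[[-0.003,0.001,-0.003,0,0,0,-0.5],[-0.003,0.001,-0.003,0,0,0,-0.5],[-0.003,0.001,-0.003,0,0,0,1],[-0.003,0.001,-0.003,0,0,0,1],[-0.003,0.001,-0.003,0,0,0,1],[-0.003,0.001,-0.003,0,0,0,1],[-0.003,0.001,-0.003,0,0,0,1],[-0.003,0.001,-0.003,0,0,0,1],[-0.003,0.001,-0.003,0,0,0,1],[-0.003,0.001,-0.003,0,0,0,1]]' 30
python3 -m jog '[[0,0,0.02,0,0,0,1],[0,0,0.06,0,0,0,1],[0,0,0.11,0,0,0,1],[0,0,0.17,0,0,0,1],[0,0,0.22,0,0,0,1],[0,0,0.26,0,0,0,1],[0,0,0.28,0,0,0,1],[0,0,0.28,0,0,0,1]]'
```

```text
time: 23.93
ee_pos: [0.5216, -0.0193, 0.0531]
orientation: [[0.001, 0.0, 1.0], [-1.0, -0.0, 0.001], [0.0, -1.0, 0.0]]
contact_force: [-0.7, -0.3, 5.2]
opening: 0.0175
time: 24.6
ee_pos: [0.5226, -0.0195, 0.1951]
orientation: [[0.001, 0.004, 1.0], [-1.0, -0.001, 0.001], [0.001, -1.0, 0.004]]
contact_force: [-0.2, -0.4, -0.8]
opening: 0.017
```

```bash

python3 -m jog '[[0.02,0.01,0,0,0,0,1],[0.06,0.03,0,0,0,0,1],[0.11,0.05,0,0,0,0,1],[0.16,0.07,0,0,0,0,1],[0.2,0.09,0,0,0,0,1],[0.23,0.097,0,0,0,0,1],[0.24,0.1,0,0,0,0,1],[0.242,0.1,0,0,0,0,1],[0.242,0.1,0,0,0,0,1]]'
python3 -m jog '[[0,0,-0.03,0,0,0,1],[0,0,-0.08,0,0,0,1],[0,0,-0.11,0,0,0,1],[0,0,-0.13,0,0,0,1],[0,0,-0.13,0,0,0,1]]'
python3 -c "
from h import *
snap('b7')"
```

```text
time: 25.35
ee_pos: [0.6415, 0.0306, 0.1915]
orientation: [[0.001, -0.002, 1.0], [-1.0, -0.0, 0.001], [0.0, -1.0, -0.002]]
contact_force: [-0.4, -0.8, -0.4]
opening: 0.0166
time: 25.77
ee_pos: [0.6402, 0.0304, 0.1257]
orientation: [[0.0, -0.004, 1.0], [-1.0, 0.0, 0.0], [-0.0, -1.0, -0.004]]
contact_force: [-0.1, 0.3, 0.3]
opening: 0.0174
25.7667 [0.6402 0.0304 0.1257] [-3.8 33.4  1.2 58.1 -0.  86.2]
[[ 0.    -0.004  1.   ]
 [-1.     0.     0.   ]
 [-0.    -1.    -0.004]]
```

View pics/b7.png

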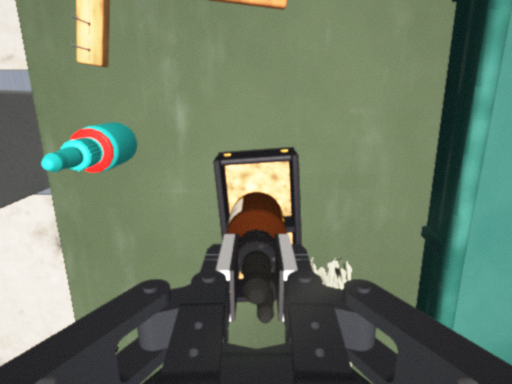

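```bash

python3 -m jog '[[0.002,0,-0.03,0,0,0,1],[0.002,0,-0.06,0,0,0,1],[0.002,0,-0.09,0,0,0,1],[0.002,0,-0.11,0,0,0,1],[0.002,0,-0.12,0,0,0,1],[0.002,0,-0.12,0,0,0,1],[0.002,0,-0.12,0,0,0,1]]'
python3 -c "
from h import *
snap('b8')"
```

```text
time: 26.4
ee_pos: [0.6438, 0.0307, 0.0686]
orientation: [[0.001, 0.001, 1.0], [-1.0, -0.0, 0.001], [0.0, -1.0, 0.001]]
contact_force: [0.4, 0.1, -0.3]
opening: 0.0171
26.4 [0.6438 0.0307 0.0686] [-3.8 36.4 -2.6 51.  -0.  86.2]
[[ 0.001  0.001  1.   ]
 [-1.    -0.     0.001]
 [ 0.    -1.     0.001]]
```

View pics/b8.png

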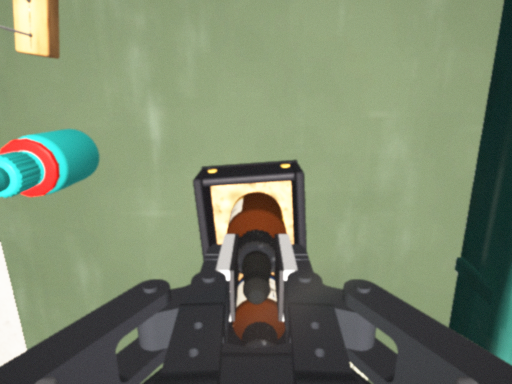

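```bash

python3 -m jog '[[-0.003,0,-0.005,0,0,0,1],[-0.003,0,-0.009,0,0,0,1],[-0.003,0,-0.009,0,0,0,1],[-0.003,0,-0.009,0,0,0,0.7],[-0.003,0,-0.009,0,0,0,0.3],[-0.003,0,-0.009,0,0,0,-0.2],[-0.003,0,-0.009,0,0,0,-0.2],[-0.003,0,-0.009,0,0,0,-0.2]]'
python3 -m jog '[[0,0,0.01,0,0,0,-0.2],[0,0,0.05,0,0,0,-0.2],[0,0,0.12,0,0,0,-0.5],[0,0,0.2,0,0,0,-1],[-0.03,0.05,0.25,0,0,0,-1],[-0.08,0.12,0.25,0,0,-0.02,-1],[-0.13,0.19,0.25,0,0,-0.04,-1],[-0.18,0.27,0.25,0,0,-0.046,-1],[-0.22,0.33,0.25,0,0,-0.046,-1],[-0.23,0.345,0.25,0,0,-0.046,-1]]'
python3 -m jog '[[0,0,0,0,0,0,-1],[0,0,0,0,0,0,-1]]'
python3 -c "
from h import *
snap('c1')"
```

```text
time: 27.12
ee_pos: [0.642, 0.0308, 0.0634]
orientation: [[0.001, 0.0, 1.0], [-1.0, 0.0, 0.001], [-0.0, -1.0, 0.0]]
contact_force: [0.1, -0.1, 0.3]
opening: 0.0512
time: 27.95
ee_pos: [0.5236, 0.2071, 0.189]
orientation: [[-0.14, -0.001, 0.99], [-0.99, 0.001, -0.14], [-0.001, -1.0, -0.001]]
contact_force: [0.9, 0.1, -0.2]
opening: 0.0852
time: 28.12
ee_pos: [0.5271, 0.2036, 0.1888]
orientation: [[-0.141, 0.001, 0.99], [-0.99, -0.0, -0.141], [0.0, -1.0, 0.001]]
contact_force: [0.6, -1.1, -0.6]
opening: 0.0855
28.1167 [0.5271 0.2036 0.1888] [ 13.7  22.4  -6.9  60.6  -0.  111.8]
[[-0.141  0.001  0.99 ]
 [-0.99  -0.    -0.141]
 [ 0.    -1.     0.001]]
```

View pics/c1.png

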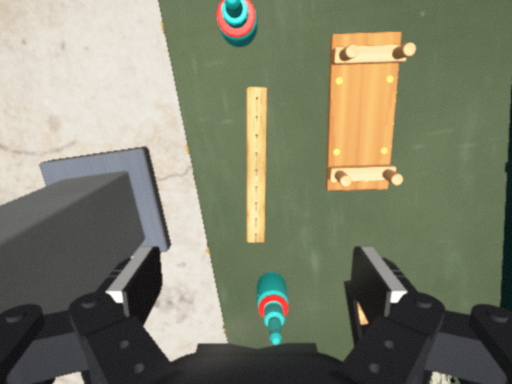

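```bash

python3 -c "
from h import *
g=load('c1');f=g['frame'];h=cv2.cvtColor(f,cv2.COLOR_RGB2HSV);H,S,V=cv2.split(h)
m=((H>8)&(H<28)&(S>60)&(V>90)).astype(np.uint8)*255;m[:,:225]=0;m[:,300:]=0
c=max(cv2.findContours(m,0,1)[0],key=cv2.contourArea);R=cv2.minAreaRect(c);B=cv2.boxPoints(R);print(R)
P=np.array([onz(g,b,.012) for b in B]);print(P.round(4),P.mean(0))
e=max([P[1]-P[0],P[2]-P[1]],key=np.linalg.norm);print(np.linalg.norm(e),np.degrees(np.arctan2(e[1],e[0])))
# pegs
Q=[(350,53),(409,48),(344,180),(396,180)]
P=np.array([onz(g,q,.046) for q in Q]);print(P.mean(0),P.round(4))
print(np.degrees(np.arctan2(*( (P[0]+P[1]-P[2]-P[3])[[1,0]])))-90)"
```

```text
((256.5, 164.0), (156.0, 21.0), 90.0)
[[0.5296 0.2855 0.012 ]
 [0.5492 0.2827 0.012 ]
 [0.5279 0.1234 0.012 ]
 [0.5053 0.1266 0.012 ]] [0.52799243 0.20455327 0.012     ]
0.16079579285992313 -97.63547978071894
[0.63667756 0.24164585 0.046     ] [[0.6189 0.2976 0.046 ]
 [0.6669 0.2945 0.046 ]
 [0.6069 0.1907 0.046 ]
 [0.654  0.1839 0.046 ]]
-6.512774411443374
```

```bash

python3 -m jog '[[0.002,0.002,-0.04,0,0,0,-1],[0.002,0.002,-0.11,0,0,0,-1],[0.002,0.002,-0.18,0,0,0,-1],[0.002,0.002,-0.25,0,0,0,-1],[0.002,0.002,-0.31,0,0,0,-1],[0.002,0.002,-0.34,0,0,0,-1],[0.002,0.002,-0.36,0,0,0,-1],[0.002,0.002,-0.366,0,0,0,-1],[0.002,0.002,-0.366,0,0,0,-1],[0.002,0.002,-0.366,0,0,0,-1]]'
python3 -c "
from h import *
snap('c2')"
```

```text
time: 29.0
ee_pos: [0.5291, 0.204, 0.0063]
orientation: [[-0.144, 0.002, 0.99], [-0.99, 0.0, -0.144], [-0.001, -1.0, 0.002]]
contact_force: [0.9, -0.1, 0.2]
opening: 0.0858
29.0 [0.5291 0.204  0.0063] [ 13.7  33.7 -19.5  36.8  -0.  112. ]
[[-0.144  0.002  0.99 ]
 [-0.99   0.    -0.144]
 [-0.001 -1.     0.002]]
```

View pics/c2.png

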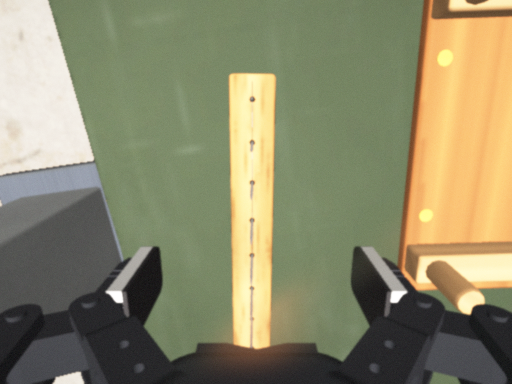

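The bar is between the fingers, centred around column 252 and parallel to them. Closing.

```bash

python3 -m jog '[[-0.002,0,0,0,0,0,-0.5],[-0.002,0,0,0,0,0,0],[-0.002,0,0,0,0,0,1],[-0.002,0,0,0,0,0,1],[-0.002,0,0,0,0,0,1],[-0.002,0,0,0,0,0,1],[-0.002,0,0,0,0,0,1],[-0.002,0,0,0,0,0,1],[-0.002,0,0,0,0,0,1]]' 40
python3 -m jog '[[0,0,0.02,0,0,0,1],[0,0,0.05,0,0,0,1],[0,0,0.1,0,0,0,1],[0,0,0.15,0,0,0,1],[0,0,0.18,0,0,0,1],[0,0,0.2,0,0,0,1],[0,0,0.2,0,0,0,1]]'
python3 -c "
from h import *
snap('c3')"
```

```text
time: 29.8
ee_pos: [0.5271, 0.2043, 0.0056]
orientation: [[-0.143, 0.0, 0.99], [-0.99, 0.0, -0.143], [-0.0, -1.0, 0.0]]
contact_force: [-1.2, 0.0, 4.6]
opening: 0.0176
time: 30.38
ee_pos: [0.5282, 0.2046, 0.1076]
orientation: [[-0.143, 0.003, 0.99], [-0.99, 0.001, -0.143], [-0.001, -1.0, 0.003]]
contact_force: [0.6, -0.2, -1.3]
opening: 0.0174
30.3833 [0.5282 0.2046 0.1076] [ 13.8  26.5 -13.8  49.6  -0.  112. ]
[[-0.143  0.003  0.99 ]
 [-0.99   0.001 -0.143]
 [-0.001 -1.     0.003]]
```

View pics/c3.png

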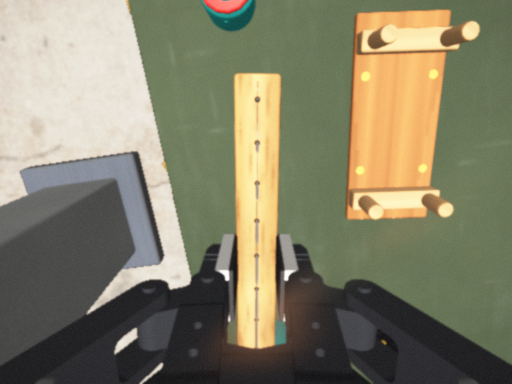

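The rake is held, with its axis on column 257. Moving over the rest at (0.637, 0.242), yaw -6.5°.

```bash

python3 -m jog '[[0.02,0.005,0,0,0,0,1],[0.06,0.02,0,0,0,0.005,1],[0.11,0.035,0,0,0,0.009,1],[0.15,0.05,0,0,0,0.009,1],[0.19,0.065,0,0,0,0.009,1],[0.21,0.073,0,0,0,0.009,1],[0.22,0.074,0,0,0,0.009,1],[0.22,0.074,0,0,0,0.009,1]]'
python3 -c "
from h import *
snap('c4')"
```

```text
time: 31.1
ee_pos: [0.6367, 0.241, 0.1035]
orientation: [[-0.115, -0.002, 0.993], [-0.993, -0.001, -0.115], [0.001, -1.0, -0.002]]
contact_force: [-1.1, -0.5, -1.1]
opening: 0.0177
31.1 [0.6367 0.241  0.1035] [ 14.6  38.5   7.1  58.7  -0.  111.2]
[[-0.115 -0.002  0.993]
 [-0.993 -0.001 -0.115]
 [ 0.001 -1.    -0.002]]
```

View pics/c4.png

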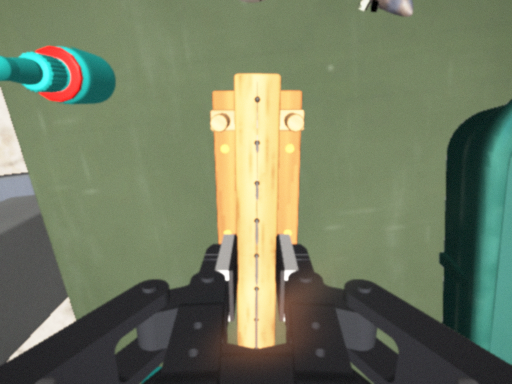

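The rake is centred between the pegs: peg tops at columns 220 and 293, rake at 257. Lowering.

```bash

python3 -m jog '[[0.001,0.001,-0.02,0,0,0,1],[0.001,0.001,-0.06,0,0,0,1],[0.001,0.001,-0.09,0,0,0,1],[0.001,0.001,-0.12,0,0,0,1],[0.001,0.001,-0.14,0,0,0,1],[0.001,0.001,-0.15,0,0,0,1],[0.001,0.001,-0.152,0,0,0,1],[0.001,0.001,-0.152,0,0,0,1]]'
python3 -c "
from h import *
snap('c5')"
```

```text
time: 31.82
ee_pos: [0.6373, 0.2417, 0.0294]
orientation: [[-0.115, -0.0, 0.993], [-0.993, 0.0, -0.115], [0.0, -1.0, -0.0]]
contact_force: [-0.1, -0.1, 0.2]
opening: 0.0178
31.8167 [0.6373 0.2417 0.0294] [ 14.6  42.4   2.4  50.1   0.  111.2]
[[-0.115 -0.     0.993]
 [-0.993  0.    -0.115]
 [ 0.    -1.    -0.   ]]
```

View pics/c5.png

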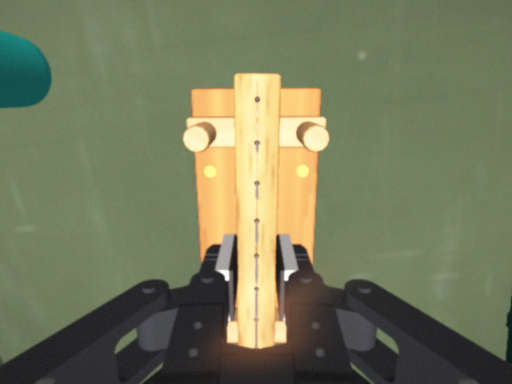

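```bash

python3 -m jog '[[0,0,-0.002,0,0,0,1],[0,0,-0.003,0,0,0,1],[0,0,-0.003,0,0,0,1],[0,0,-0.003,0,0,0,0.6],[0,0,-0.003,0,0,0,0.3],[0,0,-0.003,0,0,0,-0.2],[0,0,-0.003,0,0,0,-0.2],[0,0,-0.003,0,0,0,-0.2]]'
python3 -m jog '[[0,0,0.01,0,0,0,-0.2],[0,0,0.05,0,0,0,-0.2],[0,0,0.12,0,0,0,-0.5],[0,0,0.2,0,0,0,-1],[0,0,0.28,0,0,0,-1],[0,0,0.35,0,0,0,-1],[0,0,0.4,0,0,0,-1],[0,0,0.4,0,0,0,-1]]'
python3 -c "
from h import *
snap('d1')"
```

```text
time: 32.53
ee_pos: [0.6374, 0.2417, 0.0278]
orientation: [[-0.115, 0.0, 0.993], [-0.993, 0.0, -0.115], [-0.0, -1.0, 0.0]]
contact_force: [-0.6, 0.0, -0.3]
opening: 0.0512
time: 33.2
ee_pos: [0.6399, 0.2424, 0.2349]
orientation: [[-0.115, 0.009, 0.993], [-0.993, 0.002, -0.115], [-0.004, -1.0, 0.009]]
contact_force: [1.3, 0.3, -0.1]
opening: 0.0854
33.2 [0.6399 0.2424 0.2349] [ 14.6  34.4  19.7  74.7   0.  111.2]
[[-0.115  0.009  0.993]
 [-0.993  0.002 -0.115]
 [-0.004 -1.     0.009]]
```

View pics/d1.png

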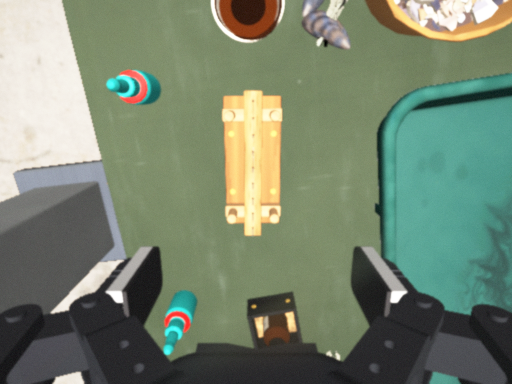

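The rake lies on both blocks between the pegs, at (252,163). Now a last view of the caddies.

```bash

python3 -m jog '[[-0.01,-0.06,0.02,0,0,0.01,-1],[-0.02,-0.13,0.05,0,0,0.02,-1],[-0.03,-0.21,0.08,0,0,0.037,-1],[-0.03,-0.29,0.11,0,0,0.037,-1],[-0.03,-0.37,0.12,0,0,0.037,-1],[-0.03,-0.45,0.12,0,0,0.037,-1],[-0.03,-0.52,0.12,0,0,0.037,-1],[-0.03,-0.58,0.12,0,0,0.037,-1],[-0.03,-0.6,0.12,0,0,0.037,-1],[-0.03,-0.6,0.12,0,0,0.037,-1]]'
python3 -m jog '[[0,0,0,0,0,0,-1],[0,0,0,0,0,0,-1],[0,0,0,0,0,0,-1]]' | head -2
python3 -c "
from h import *
snap('d2')
g=grab_frame('top');cv2.imwrite('pics/top9.png',cv2.resize(g['frame'][140:245,75:435,::-1],None,fx=2.2,fy=2.2,interpolation=cv2.INTER_CUBIC))"
```

```text
time: 34.08
ee_pos: [0.6218, -0.0609, 0.2866]
orientation: [[-0.003, -0.002, 1.0], [-1.0, -0.0, -0.003], [0.0, -1.0, -0.002]]
contact_force: [-0.2, 0.2, -0.2]
opening: 0.085
time: 34.33
ee_pos: [0.6223, -0.0568, 0.2876]
34.3333 [ 0.6223 -0.0568  0.2876] [-11.9  27.   15.1  78.1   0.   77.9]
[[ 0.003 -0.     1.   ]
 [-1.     0.     0.003]
 [-0.    -1.    -0.   ]]
```

View pics/d2.png

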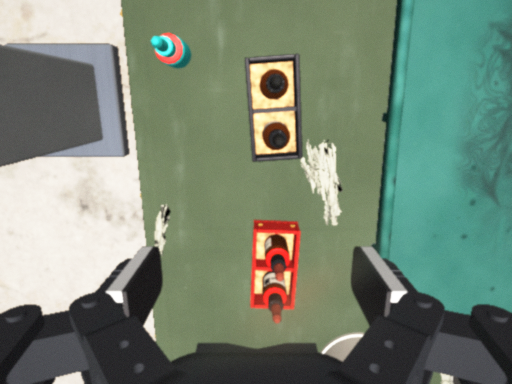

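View pics/top9.png

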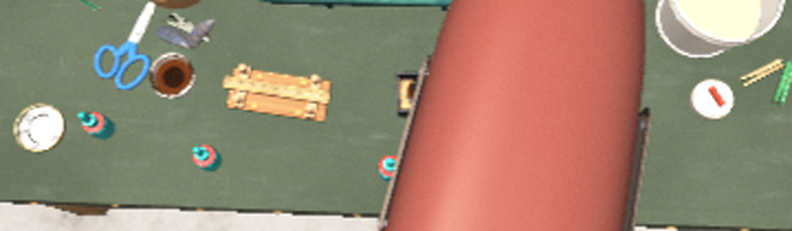

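```bash

python3 -c "
from h import *
g=load('d2')
def L(nm,C,bs,z):
    P=np.array([onz(g,u,.039) for u in C]);c=P.mean(0);y=P[0]+P[1]-P[2]-P[3];y/=np.linalg.norm(y);x=np.cross(y,[0,0,1])
    for b in bs:
        d=onz(g,b,z)-c;print(nm,round(d@x,4),round(d@y,4), 'ctr',c.round(4))
L('black',[(246,58),(299,54),(252,161),(301,158)],[(274,83),(276,135)],.05)
L('red',[(254,230),(299,231),(250,308),(294,308)],[(276,258),(274,295)],.0565)
g=load('d1')
c=np.mean([onz(g,u,.046) for u in [(229,115),(277,116),(232,213),(275,214)]],0)
r=np.mean([onz(g,u,.034) for u in [(252.5,91),(253,235)]],0);print('rake',r-c,c)"
python3 - <<'E'
from crop import *
mont([('d2',(274,108)),('d2',(276,265)),('d1',(252,163))] if 0 else [('w1',(1,1))],'pics/x.png')
g=load('d2')['frame'];h=load('d1')['frame']
a=[cv2.resize(q[:,:,::-1],(266,399),interpolation=cv2.INTER_CUBIC) for q in (g[45:170,232:315],g[210:335,232:315],h[80:245,200:310])]
cv2.imwrite('pics/fin.png',np.hstack(a))
E
```

```text
black -0.0 0.0298 ctr [6.439e-01 3.000e-04 3.900e-02]
black -0.0 -0.028 ctr [6.439e-01 3.000e-04 3.900e-02]
red -0.0 0.0285 ctr [ 0.6471 -0.2124  0.039 ]
red 0.0002 -0.0263 ctr [ 0.6471 -0.2124  0.039 ]
rake [-0.00097275 -0.00340495 -0.012     ] [0.63908281 0.24473071 0.046     ]
```

View pics/fin.png

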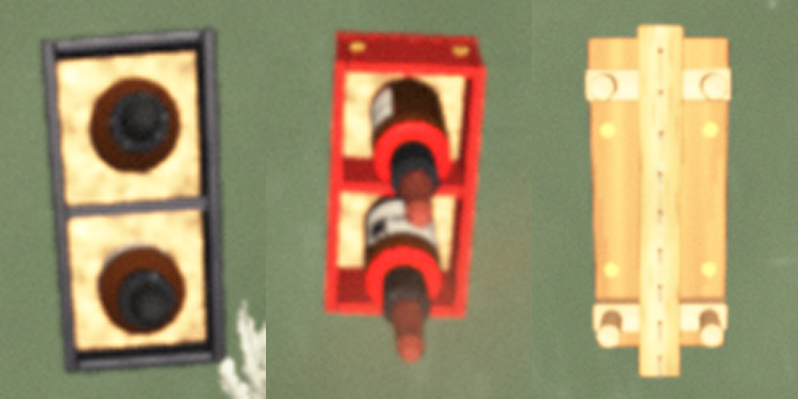

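All four bottles sit within about 3 mm of their pocket centres, and the rake within about 4 mm of the rest's centre. Handing in.

```bash
python3 -c "
from h import *
print(close_job()); print(get_obs()['time'])"
```

```text
the job is handed in; nothing more can be done
None
the job is handed in; nothing more can be done
```

The job is handed in at about 34 s of the 125 s allowed. The two red-bulb bottles stand in the red caddy and the two black-bulb bottles in the black caddy. The rake lies pins up on both blocks of its rest, between the pegs. No verdict is reported on hand-in, so what follows rests on my own last pictures.

- **Bottles:** the last wrist view put all four within about 3 mm of their pocket centres. All four stood upright.
- **Rake:** about 1 mm off across and 3 mm off along, against limits of 12 mm and 20 mm, with no visible yaw error.
- **Ramekin and timer:** both looked unmoved in the top view. I checked this by eye and did not measure it. The turquoise look-alikes were never touched.
- **Forces:** contact readings at the end of each move never exceeded about 5 N. The gripper was open and clear of everything at the end.
- **Disagreements:**
  - Heights triangulated from the top camera for the two red bulb tips came out 5 to 14 mm high.
  - The right black bulb tip came out about 10 mm low from two wrist views.
  - In each case I used the wrist views at the stated heights, which agreed with each other to a few mm in position.
  - The grip opening on the 14 mm posts read 15 to 17.5 mm, probably because the bottles stood slightly turned. They held firmly.

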